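Load a key block into the sloping test box and slide its door shut

TASK

Load the toy-piano key block into the sloping test box: push the half-open sliding door out of the way, lay the block keys-up, flat and fully down in the nest under the lamp bar, let go of it, then push the door along its track until it is fully closed against the frame. Set the block down rather than dropping it, do not slam the door, and leave the other things on the bench where they are.

Things in the scene. Friction and masses are not known exactly. Their poses are not given: they have to be found in the camera images.
- key_block: Loose octave of white and black plastic toy-piano keys, lying keys-up on the bench: a block 50 (x, the keys' length) x 120 (y) x 32 high, small black keys up to 36. About 0.14 kg (0.1 to 0.2). Origin at the centre of its underside, z up through the keys. It may go into the nest either way round.
- nest: Nest in the fixed grey test box. Origin: centre of its floor, 120 over the bench. It slopes 27.5 deg (0.48 rad) down towards the robot: x up the slope, y level along the door track, z square out of the slope. Four black lips 7 high bound a space of 56 (x) x 128 (y). Around it a well open from x = -70 to 70 (track lips, tops at z = 53), y = -83 to 83 (closing jamb). From y = -83 to -265: deck where the door parks.
- lamp (a point): Centre of the aluminium lamp bar (24 x 18, 360 long) along the whole box, parallel to the nest's y, at nest x = 118, z = 170: almost straight above the nest, 325 over the bench, on thin rods at nest y = 89 and -259. An upright tool does not fit under it at the nest; one held square to the slope passes in front of it.
- door (a joint): Sliding door's travel (m) along the nest's -y: 0 closed against the jamb, 0.165 fully open over the deck; starts 0.03 to 0.10, over the nest. Aluminium frame, clear pane, 148 (x) x 166 (y), at 41 to 47 above the nest floor (5 over a seated block); closed it spans y = -83 to 83. About 2.5 N of friction plus 6 N per m/s; stays where left.
- door_pull (a point): Centre of the black upright pull on the door: a solid bar 70 (along the nest's x) x 12 (along y) x 30 tall, from z = 46 to 76 in the nest's frame. This point is 61 above the nest floor, at nest x = -10 and nest y = minus the door's travel. Push it on either side, or pinch it.
- screwdriver: Bystander: screwdriver 170 long lying beyond the work.
- tape: Bystander: ring of tape 90 across, 24 high, lying beyond the work.
- oil: Bystander: small bottle 44 across, 90 high, to the right of the work.
Not all that is in view belongs to the job. Leave any pink look-alike of the key_block alone.

How it is judged:
By the outcome, as a careful person would: the job done as asked, in the order asked, and still so for the second after the job is handed in, with the robot touching nothing.
It also fails if it takes over 72 s, if anything falls off the work surface, if the arm or the gripper's body presses on something with over 40 N, if the wrist force passes 120 N, or if a joint passes its speed limit or range.

ROBOT

A 6-joint arm with a two-finger parallel gripper is mounted at the origin on the work surface. World frame = base frame: x ahead of the robot, y to its left, z up, the work surface at z = 0. Lengths are in mm, angles in rad, forces in N, time in s.
With the tool pointing down it reaches from about 275 to 750 mm from the base axis. Payload 10.2 kg.
Tool frame: the origin (TCP) lies midway between the tips of the shut fingers; the grasp point (between the pads) lies 19 mm behind it (ctrl.pinch_z is the distance from the TCP to the grasp point, in mm); x points along the fingers, z is the direction in which the jaws open and shut, and the axes are right-handed (so a half turn about x gives the same grasp; the last joint's range is limited). The gripper opens to 85 mm and grips with 20 to 120 N. Pads are 22 mm wide; open, the fingers measure 114 mm over their backs; the gripper's body (76 mm by 85 mm) begins 54 mm behind the grasp point. The pads swing forward as they close: fully open they stand 13 mm farther back than shut.
Start: joints at [0.993, 0.313, 1.498, -0, 1.331, -0.223], TCP at [182.399, 492.302, 205.894] pointing down, gripper open.
Joint ranges: [-2.94, 2.94], [-0.97, 2.17], [0.19, 2.56], [-1.23, 4.37], [0.02, 3.11], [-2.88, 2.88]. Speed limits (rad/s): [2.39, 2.39, 3.01, 3.14, 3.14, 3.14].

INTERFACE

Orientations are given as a unit quaternion [w, x, y, z].
In Python, from rig import ctrl, capture, workorder, nets gives the robot as it stands. The module is installed in compiled form; this text tells all that it offers.
- The arm moves only by the tool send_rows, never from a script. Its argument "rows" is text: rows parted by semicolons, each of 5 numbers parted by spaces: the opening, from 0 (shut) to 1 (fully open), then the shift along the tool's x, y, z in cm, then the turn about the tool's x in units of 5 degrees (1.0 is 5 degrees). In form: grip x y z yaw; .... A call has 1 to 12 rows; each row is the pose to reach, as a shift and turn from the pose commanded when the call began, along the tool's axes at that moment; what a row does not reach only later rows make up. A row lasts 1/10 s, in which the tool goes at most 50 mm and 8.59 degrees, less where a joint would pass 70% of its speed; a pose out of reach is approached as far as the arm can. A call with a gripper value outside its range is refused whole. The fingers move at their own pace and stop on an object; "grip_force" is the grip in N (left out, the last holds). Time passes only in rows, so rows that repeat a pose let the fingers close. It gives the time, the measured TCP pose, the force and the opening at its end, in the units of the state.
- ctrl.sense(): the state, without advancing time (a new reading comes with each control period).
- capture(name): name is "side" or "top"; returns a dict with "pixels" (420x560x3 uint8, red, green, blue), "intrinsics" (3x3 intrinsics, pixels), "view" (4x4, takes a point from world to camera coordinates). Camera axes: x right, y down, z forward; pixel columns grow to the right and rows downward; lengths in mm; the calibration is good to about 2 mm. A picture is of the moment at which its call begins. There is no depth.
- workorder.finish_job(): hands the job in, once; it reports no verdict.
Trained networks look in a picture, given as the dict that the camera call returned (one of the last four; its "shot" number tells which), for a name from the list of things; names that differ only in an ending like _2 or _b are one class to them, and where a whole thing is asked for, a point or a joint stands for the part that bears it (a point fixed in the world has none). Each returns a list of dicts, best first, with "confidence" (0 to 1); they miss things now and then, are a little off and sometimes report something else, mostly with a low value. They report only what shows in the picture. A call takes as long as a camera call. They do not tell look-alikes from the thing itself.
- nets.boxes_of(picture, target): "location" ([x, y, z] in mm, in world coordinates, good to about 4 mm: the middle of the surface that is visible of it).
- nets.spot_point(picture, target): "location" ([x, y, z] in mm, in world coordinates, good to about 4 mm: a listed point, or the origin of a listed thing).
The state is a dict: "time_s": time; "joints": joint angles; "dq": joint speeds; "tau": joint torques, N m; "eef_pos": TCP position; "ee_rot": TCP orientation; "force": force on the tool from outside, world axes, zero at the start; "wrist_torque": the same for the moment, N m; "grip_width": opening from 0.0 (shut) to 1.0 (fully open).
Only numpy, scipy, OpenCV 4.12 (cv2) and the standard library are available. Lean on these libraries where they do the work, as an engineer would, in place of code of your own. Each camera call takes 0.05 s, during which the arm holds its last target.

## Working session

There is one attempt and no reset: what is moved stays moved. The work goes in short steps, Python scripts to look and compute and a tool call to move; the robot and the scene stay as the last step left them, time stands still between calls to the robot, and variables do not carry over. Pictures are saved under pics/ and viewed, and the job is handed in when it is done.

Besides the shell and the picture viewer there is one more tool, called as a command line: name --argument value ..., lists and objects as JSON in quotes. send_rows: Moves the arm, as the interface text tells. Its arguments: {"type":"object","properties":{"rows":{"type":"string"},"grip_force":{"type":"number"}},"required":["rows"]}

```bash
mkdir -p pics; ls; cat > h.py <<'E'
import numpy as np, cv2
from rig import ctrl, capture, workorder, nets
def save(p,name,scale=1,crop=None):
    im=cv2.cvtColor(np.array(p["pixels"]),cv2.COLOR_RGB2BGR)
    if crop: a,b,c,d=crop; im=im[b:d,a:c]
    if scale!=1: im=cv2.resize(im,None,fx=scale,fy=scale,interpolation=cv2.INTER_CUBIC)
    cv2.imwrite("pics/"+name,im)
def proj(p,X):
    X=np.atleast_2d(X); V=np.array(p["view"]);K=np.array(p["intrinsics"])
    c=X@V[:3,:3].T+V[:3,3]; u=c@K.T; return u[:,:2]/u[:,2:]
def ray(p,uv):
    V=np.array(p["view"]);K=np.array(p["intrinsics"])
    d=V[:3,:3].T@np.linalg.solve(K,[uv[0],uv[1],1]); return -V[:3,:3].T@V[:3,3], d/np.linalg.norm(d)
def atz(p,uv,z):
    o,d=ray(p,uv); return o+d*(z-o[2])/d[2]
E
python3 - <<'E'
from h import *
np.set_printoptions(suppress=True,precision=3)
s=ctrl.sense(); print({k:s[k] for k in s}); print(ctrl.pinch_z)
for n in("side","top"):
    p=capture(n); save(p,n+"0.png"); print(n,p["shot"]); print(np.array(p["intrinsics"])); print(np.array(p["view"]))
    for t in("key_block","nest","lamp","door_pull","door","screwdriver","tape","oil"):
        for f in("boxes_of","spot_point"):
            try:
                for r in getattr(nets,f)(p,t)[:3]: print(t,f,np.round(r["location"],1),round(r["confidence"],2))
            except Exception as e: print(t,f,"ERR",e)
print(ctrl.sense()["time_s"])
E
```

```text
pics
{'time_s': 0.0, 'joints': array([ 0.993,  0.313,  1.498,  0.   ,  1.331, -0.223]), 'dq': array([-0.001, -0.   , -0.   , -0.   ,  0.001,  0.001]), 'tau': array([  0.   , -41.227, -25.974,  -0.   ,   0.004,  -0.   ]), 'eef_pos': array([182.224, 492.074, 205.353]), 'ee_rot': array([ 0.58 , -0.404,  0.581,  0.404]), 'force': array([ 0.034, -0.178, -0.549]), 'wrist_torque': array([ 0.043,  0.011, -0.025]), 'grip_width': 1.0052114391176958}
18.700000000000003
side 1
[[401.477   0.    283.344]
 [  0.    401.477 208.55 ]
 [  0.      0.      1.   ]]
[[   0.99    -0.144    0.012 -587.445]
 [  -0.067   -0.529   -0.846  173.207]
 [   0.128    0.837   -0.533 1070.445]
 [   0.       0.       0.       1.   ]]
key_block boxes_of [411.5 -99.3  34.5] 0.91
key_block boxes_of [ 540.3 -157.6   28.2] 0.75
key_block spot_point [410.4 -82.2   2. ] 0.97
key_block spot_point [593.2 254.9 327. ] 0.73
key_block spot_point [ 542.6 -135.9   -4.8] 0.68
nest boxes_of [557.7 187.9 164.1] 0.86
nest spot_point [583.  347.  116.4] 0.74
lamp boxes_of [559.3 186.8 165.5] 0.76
lamp boxes_of [543.1 270.7 169.6] 0.44
l
[... 1074 characters left out ...]
 -133.    -2.3] 0.58
nest boxes_of [560.1 256.  161.5] 0.83
nest spot_point [585.6 347.1 119.6] 0.66
lamp boxes_of [556.9 257.7 156.6] 0.7
lamp spot_point [590.9 260.6 319.7] 0.56
door_pull boxes_of [548.  284.9 164.1] 0.64
door_pull boxes_of [ 524.5 -474.5   59.3] 0.5
door_pull spot_point [535.6 286.1 170.9] 0.81
door boxes_of [551.1 281.4 162.1] 0.73
door boxes_of [557.  258.6 153.2] 0.16
door spot_point ERR it knows: door_pull, key_block, lamp, nest, oil, screwdriver, tape
screwdriver spot_point [732.5  33.5  -0.7] 0.8
tape boxes_of [ 761.5 -173.5   20.5] 0.59
tape spot_point [ 765.8 -174.6   -4.5] 0.63
oil boxes_of [ 522.9 -474.4   61. ] 0.8
oil spot_point [ 526.7 -484.3   -0.2] 0.83
1.6
```

View pics/side0.png

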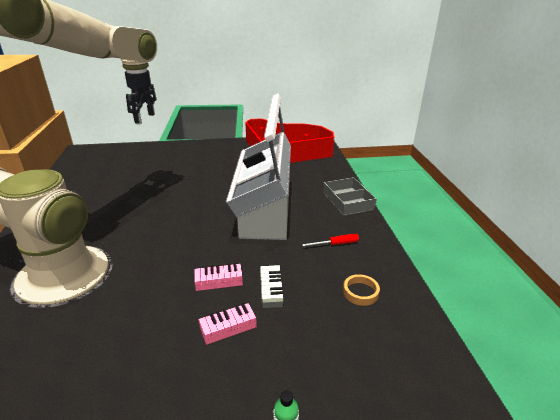

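View pics/top0.png

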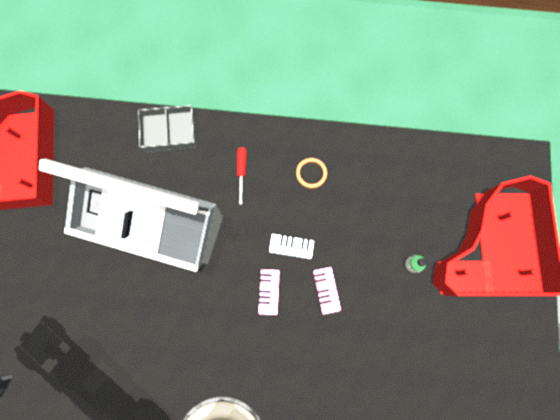

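White block: top (292,246), side (272,286). Two pink look-alikes: top (268,292) and (327,290), side (218,277) and (228,322). The white and black one fits the description; I'll confirm it with an enlarged crop.

```bash
python3 - <<'E'
from h import *
np.set_printoptions(suppress=True,precision=2)
p=capture("top"); save(p,"blk.png",8,(250,220,340,270)); save(p,"box.png",4,(30,140,230,280))
im=np.array(p["pixels"]).astype(int)
# white mask
m=((im.min(2)>150)&(im.max(2)-im.min(2)<25)).astype(np.uint8); m2=np.zeros_like(m); m2[225:268,255:330]=m[225:268,255:330]
cs,_=cv2.findContours(m2,cv2.RETR_EXTERNAL,cv2.CHAIN_APPROX_NONE); c=np.vstack([x for x in cs if cv2.contourArea(x)>5])
pts=np.array([atz(p,u,32)[:2] for u in c[:,0].astype(float)],dtype=np.float32)
print(cv2.minAreaRect(pts), cv2.boxPoints(cv2.minAreaRect(pts)))
p=capture("side"); save(p,"sbox.png",4,(215,85,345,250))
E
```

```text
((541.0311889648438, -136.3399200439453), (124.60995483398438, 57.68916320800781), 86.49295043945312) [[ 508.43 -196.76]
 [ 566.01 -200.29]
 [ 573.63  -75.92]
 [ 516.05  -72.39]]
```

View pics/blk.png

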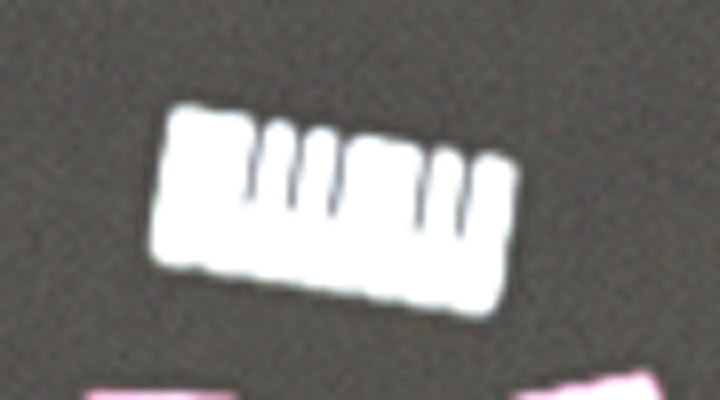

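View pics/box.png

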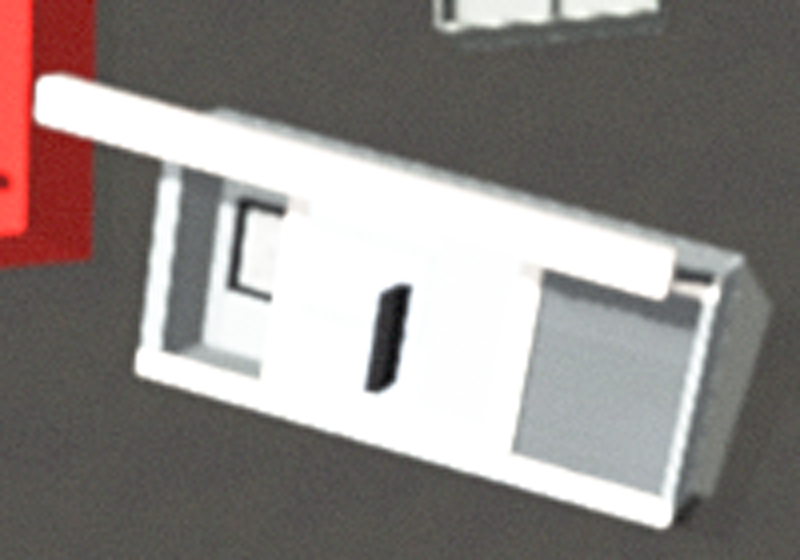

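View pics/sbox.png

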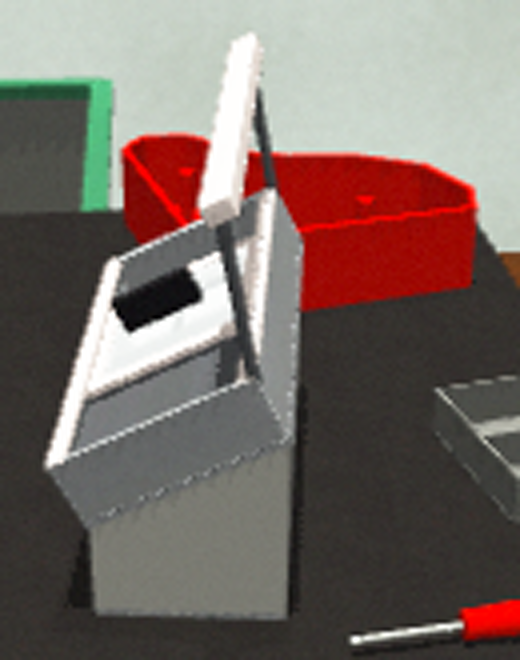

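The crop shows a white and black block, so this is the real one (top, 292,246). Its long side lies nearly along world y. The box shows the door pull at top (127,225), the door about half open, and the lamp bar on the far side. Next I'll fit the box pose to the image features.

```bash
cat > fit.py <<'E'
from h import *
from scipy.optimize import least_squares
T=0.48
def Rn(psi):
    c,s=np.cos(psi),np.sin(psi)
    return np.array([[c,-s,0],[s,c,0],[0,0,1]])@np.array([[np.cos(T),0,-np.sin(T)],[0,1,0],[np.sin(T),0,np.cos(T)]])
def N2W(q,P): return np.atleast_2d(P)@Rn(q[2]).T+np.array([q[0],q[1],120.])
def wires(d):
    L=[]
    def box(x0,x1,y0,y1,z0,z1):
        c=[[x,y,z] for x in(x0,x1) for y in(y0,y1) for z in(z0,z1)]
        for i in range(8):
            for j in range(i):
                if bin(i^j).count('1')==1: L.append((c[i],c[j]))
    box(106,130,-265,95,161,179)
    box(-45,25,-d-6,-d+6,46,76)
    box(-74,74,-83-d,83-d,41,47)
    box(-28,28,-64,64,0,7)
    box(-70,70,-265,83,53,53)
    return L
def draw(p,q,d,name,crop,s):
    a,b,c,e=crop
    im=cv2.resize(cv2.cvtColor(np.array(p["pixels"]),cv2.COLOR_RGB2BGR)[b:e,a:c],None,fx=s,fy=s,interpolation=cv2.INTER_CUBIC)
    for A,B in wires(d):
        u=(proj(p,N2W(q,[A,B]))-[a,b]+.5)*s
        cv2.line(im,tuple(int(v) for v in u[0]),tuple(int(v) for v in u[1]),(0,0,255),1)
    cv2.imwrite("pics/"+name,im)
E
python3 - <<'E'
from fit import *
pt=capture("top"); ps=capture("side")
ct=(30,140,230,280); cs=(215,85,345,250)
# (pic, crop, nest point (d-> door flag), clicked scaled)
obs=[(pt,ct,(-10,0,76,1),(398,337)),(ps,cs,(-10,0,76,1),(152,287))]
def pts(q,d):
    r=[]
    return r
def res(v):
    q=v[:3]; d=v[3]; r=[]
    for (X,u) in O_t: r+=list(proj(pt,N2W(q,[X[0],X[1]-(d if X[3] else 0),X[2]]))[0]-(np.array(u)/4+[30,140]-.375))
    for (X,u) in O_s: r+=list(proj(ps,N2W(q,[X[0],X[1]-(d if X[3] else 0),X[2]]))[0]-(np.array(u)/4+[215,85]-.375))
    return r
O_t=[((106,95,179,0),(35,120)),((130,95,179,0),(55,72)),((130,-265,179,0),(678,248)),((106,-265,161,0),(662,302)),
     ((25,6,76,1),(386,288)),((25,-6,76,1),(411,283)),((-45,6,46,1),(366,392)),((-45,-6,76,1),(391,386)),
     ((-74,83,47,1),(262,378)),((-74,-83,47,1),(515,452)) ]
O_s=[((25,6,76,1),(184,268)),((-45,6,76,1),(114,301)),((25,-6,76,1),(192,275)),((-45,-6,76,1),(122,312)),((-45,-6,46,1),(130,334)),((25,-6,46,1),(203,300))]
f=least_squares(res,[584,347,-.197,.06*1000],loss="soft_l1",x_scale=[1,1,.01,1])
print(f.x, np.round(np.array(f.fun).reshape(-1,2),1))
draw(pt,f.x[:3],f.x[3],"ft.png",ct,4); draw(ps,f.x[:3],f.x[3],"fs.png",cs,4)
for P in [(0,0,0),(118,-85,170),(-10,-f.x[3],61)]: print(N2W(f.x[:3],P))
E
```

```text
[ 5.89265719e+02  3.42854440e+02 -1.80300669e-01  7.21085437e+01] [[ 1.1 -1.5]
 [-2.9 -0.1]
 [-0.4  0.8]
 [ 3.9 -4.3]
 [-0.4 -0.7]
 [-2.   1.9]
 [ 6.1 -4.3]
 [-1.3  2.2]
 [ 2.2  1.4]
 [-0.5  0.6]
 [ 1.7 -0.3]
 [ 0.   0.3]
 [-0.6 -0.4]
 [-2.4 -0.9]
 [ 0.2  1.3]
 [ 1.1  1.1]]
[[589.26571945 342.85444022 120.        ]]
[[599.76189746 254.54062629 325.27907959]]
[[539.89674917 278.55672826 169.48889853]]
```

View pics/ft.png

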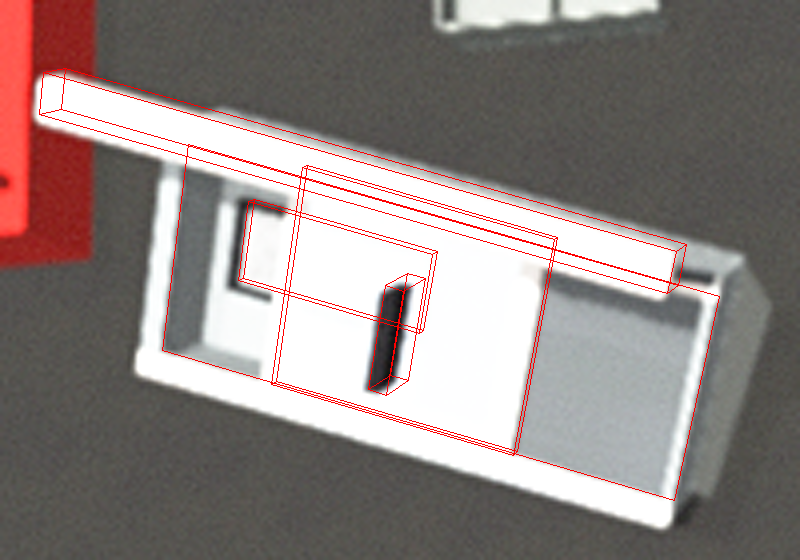

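View pics/fs.png

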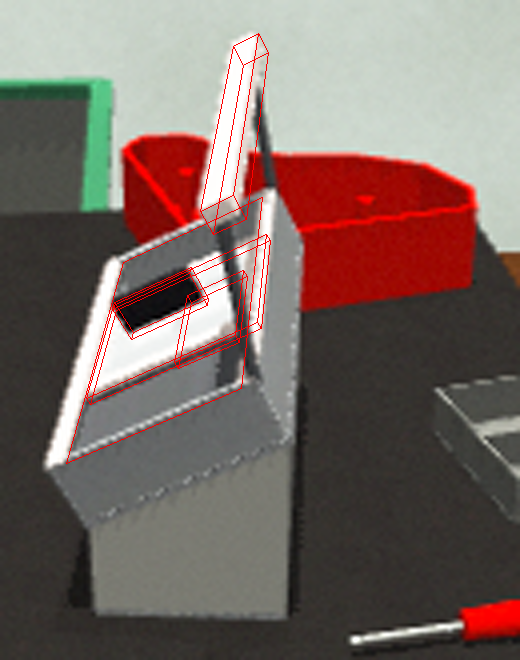

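```bash
python3 - <<'E'
from fit import *
pt=capture("top"); ps=capture("side")
ct=(30,140,230,280); cs=(215,85,345,250)
# centres of silhouettes (bloom cancels)
O_t=[((118,95,170,0),(44,98)),((118,-265,170,0),(672,273)),((-10,0,61,1),(389,338)),((0,83,47,1),(276,272)),((0,-83,47,1),(527,360))]
O_s=[((118,-265,170,0),(221,210)),((118,95,170,0),(250,47)),((-10,0,61,1),(159,299)),((-74,-83,47,1),(92,396))]
def res(v):
    q=v[:3]; d=v[3]; r=[]
    for O,p,o,cam in((O_t,pt,[30,140],v[4:6]),(O_s,ps,[215,85],v[6:8])):
        for X,u in O: r+=list(proj(p,N2W(q,[X[0],X[1]-(d if X[3] else 0),X[2]]))[0]+cam-(np.array(u)/4+o-.375))
    return r+list(v[4:]/1.0)
f=least_squares(res,[584,347,-.197,60,0,0,0,0],loss="soft_l1",x_scale=[1,1,.01,1,1,1,1,1])
print(f.x); print(np.round(np.array(f.fun)[:18].reshape(-1,2),1))
draw(pt,f.x[:3],f.x[3],"ft2.png",ct,4); draw(ps,f.x[:3],f.x[3],"fs2.png",cs,4)
for P in [(0,0,0),(118,-85,170),(-10,-f.x[3],61)]: print(N2W(f.x[:3],P))
E
```

```text
[ 5.86643775e+02  3.46081097e+02 -1.78478094e-01  7.06109275e+01
  1.04162487e-02  3.53366921e-01  6.60237634e-01 -2.40246871e-01]
[[ 0.3 -0.4]
 [-0.4  0. ]
 [-0.1 -0. ]
 [ 0.6  2.5]
 [-0.4 -1.8]
 [ 0.2  0.5]
 [-0.2 -0. ]
 [ 0.2  0.3]
 [-1.5 -0.5]]
[[586.64377488 346.08109712 120.        ]]
[[597.30089392 257.78655993 325.27907959]]
[[537.65794879 283.16733986 169.48889853]]
```

View pics/ft2.png

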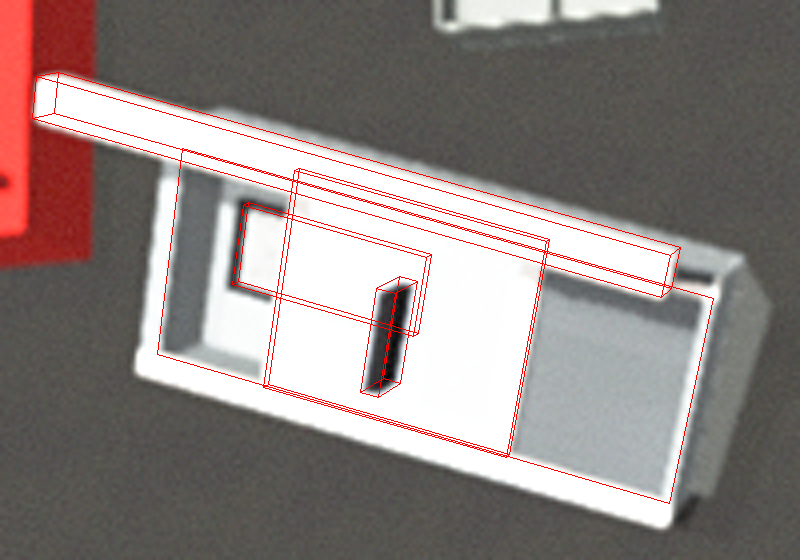

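View pics/fs2.png

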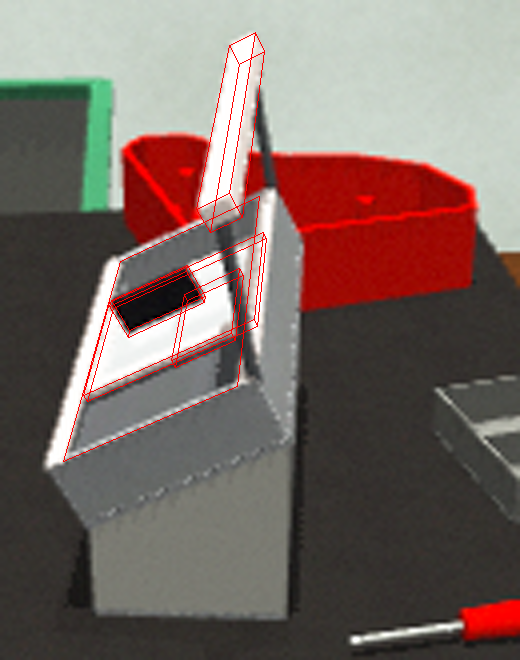

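```bash
cat > mv.py <<'E'
from fit import *
from scipy.spatial.transform import Rotation as Ro
Q=[586.0,346.0,-0.18]
np.set_printoptions(suppress=True,precision=3)
def cur():
    s=ctrl.sense(); w,x,y,z=s["ee_rot"]; return np.array(s["eef_pos"]),Ro.from_quat([x,y,z,w]).as_matrix(),s
def plan(tgt,az=None,pos=None):
    p,R,s=cur()
    if pos is not None: p=np.array(pos)
    sh=R.T@(np.array(tgt)-p)/10
    out="shift cm %s"%np.round(sh,2)
    if az is not None:
        # turn phi about tool x so that tool z azimuth = az mod pi
        best=None
        for phi in np.radians(np.arange(-180,180,.1)):
            zz=R@Ro.from_rotvec([phi,0,0]).as_matrix()[:,2]
            e=abs(np.sin(np.arctan2(zz[1],zz[0])-az))
            if e<.002 and (best is None or abs(phi)<abs(best)): best=phi
        out+=" yaw units %.2f (%.1f deg)"%(np.degrees(best)/5,np.degrees(best))
    print(np.round(tgt,1),out)
def st():
    p,R,s=cur(); print("t %.2f"%s["time_s"],"pos",np.round(p,1),"x",R[:,0],"z",R[:,2],"F",np.round(s["force"],1),"g %.3f"%s["grip_width"],"q",s["joints"])
E
python3 - <<'E'
from mv import *
st()
a=N2W(Q,(-30,-36,56))[0]; b=N2W(Q,(-30,-143,56))[0]; print(a,b)
hi=a.copy(); hi[2]=235
plan(hi,Q[2]); plan(a); plan(b)
E
```

```text
t 1.90 pos [182.4 492.3 205.9] x [-0. -0. -1.] z [ 0.347  0.938 -0.   ] F [-0.3 -0.  -0.5] g 0.998 q [ 0.993  0.313  1.498  0.     1.331 -0.223]
[527.933 319.975 155.818] [508.777 214.704 155.818]
[527.9 320.  235. ] shift cm [ -2.91 -38.39  -4.16] yaw units 15.98 (79.9 deg)
[527.9 320.  155.8] shift cm [  5.01 -38.39  -4.16]
[508.8 214.7 155.8] shift cm [  5.01 -40.25 -14.69]
```

send_rows --rows "0 -3 0 0 0; 0 -3 -4 -0.4 1.6; 0 -3 -8 -0.8 3.2; 0 -3 -12 -1.2 4.8; 0 -3 -16 -1.6 6.4; 0 -3 -20 -2 8; 0 -3 -24 -2.5 9.6; 0 -3 -28 -3 11.2; 0 -3 -32 -3.4 12.8; 0 -3 -36 -3.8 14.4; 0 -3 -38.4 -4.2 16; 0 -3 -38.4 -4.2 16"

```text
time_s: 3.1
eef_pos: [530.0, 317.6, 235.0]
ee_rot: [0.704, 0.066, 0.704, -0.066]
force: [-0.6, 0.2, -0.6]
grip_width: 0.003
```

```bash
python3 - <<'E'
from mv import *
st()
a=N2W(Q,(-30,-36,56))[0]; b=N2W(Q,(-30,-143,56))[0]
plan(a,Q[2]); plan(b)
p=capture("side"); save(p,"s1.png",3,(180,20,380,200)); p=capture("top"); save(p,"t1.png",4,(30,140,230,280))
E
```

```text
t 3.10 pos [530.  317.6 235. ] x [-0.001 -0.001 -1.   ] z [ 0.983 -0.185 -0.   ] F [-0.6  0.2 -0.6] g 0.003 q [ 0.351  0.508  1.138 -0.     1.496  0.537]
[527.9 320.  155.8] shift cm [ 7.92  0.2  -0.25] yaw units -0.06 (-0.3 deg)
[508.8 214.7 155.8] shift cm [  7.92 -10.5   -0.18]
```

View pics/s1.png

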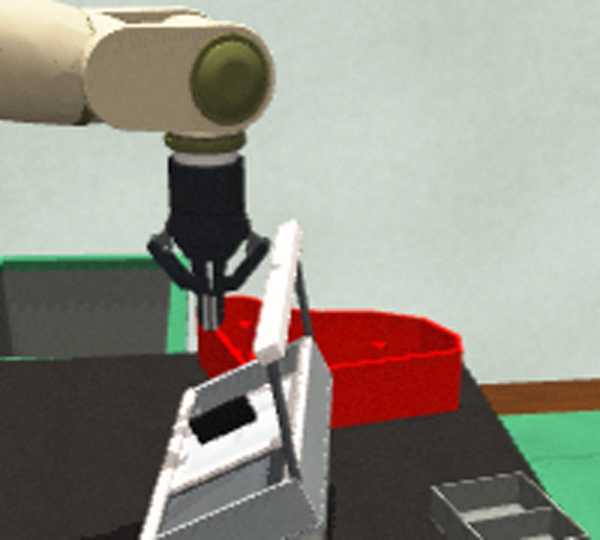

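View pics/t1.png

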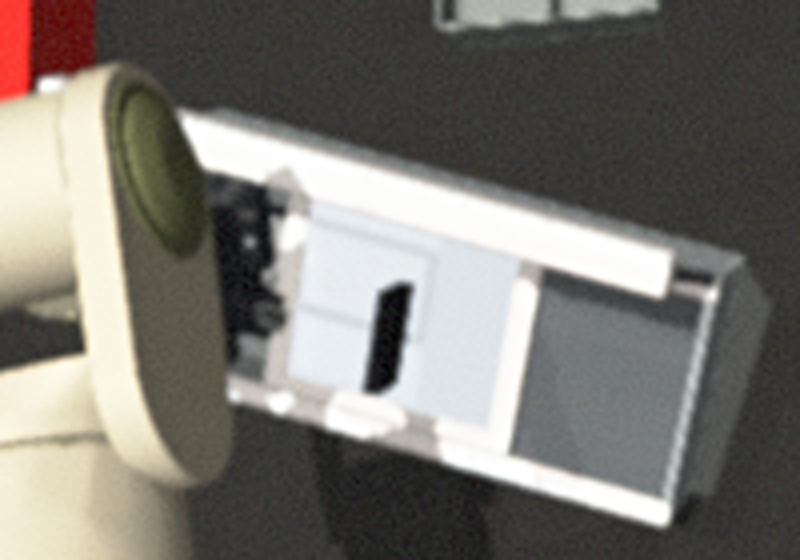

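The shut fingers sit above the open gap on the left of the pull (side picture about 210,325 in the crop), and the way down is clear. I'll descend and check.

send_rows --rows "0 2.5 0.1 -0.2 0; 0 5 0.2 -0.2 0; 0 7 0.2 -0.2 0; 0 7.9 0.2 -0.2 0; 0 7.9 0.2 -0.2 0; 0 7.9 -0.5 -0.2 0; 0 7.9 -1 -0.2 0; 0 7.9 -1.5 -0.2 0; 0 7.9 -2 -0.2 0; 0 7.9 -2.5 -0.2 0"

```text
time_s: 4.2
eef_pos: [521.5, 294.8, 157.2]
ee_rot: [0.704, 0.064, 0.704, -0.064]
force: [-0.2, -0.1, -0.8]
grip_width: 0.002
```

```bash
python3 - <<'E'
from mv import *
st()
p=capture("side"); save(p,"s2.png",4,(200,40,350,190))
E
```

```text
t 4.20 pos [521.5 294.8 157.2] x [ 0.  0. -1.] z [ 0.984 -0.179  0.   ] F [-0.2 -0.1 -0.8] g 0.002 q [ 0.319  0.514  1.333 -0.     1.295  0.5  ]
```

View pics/s2.png

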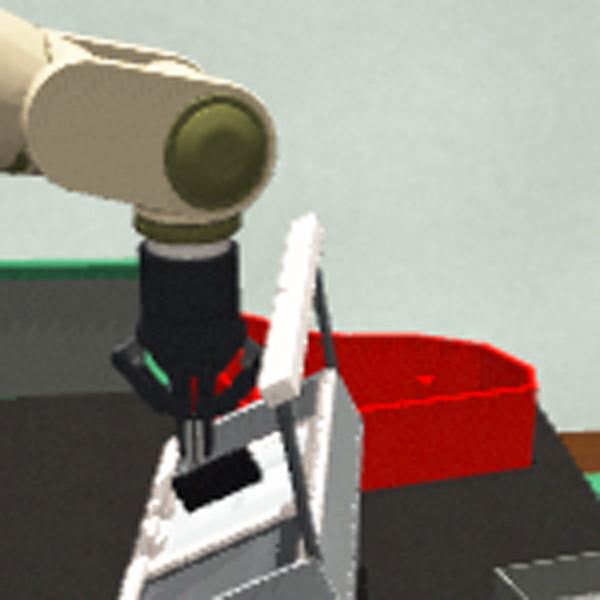

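send_rows --rows "0 0 -0.6 0 0; 0 0 -1.3 0 0; 0 0 -2 0 0; 0 0 -2.7 0 0; 0 0 -3.4 0 0; 0 0 -4.1 0 0; 0 0 -4.8 0 0; 0 0 -5.5 0 0; 0 0 -6.2 0 0; 0 0 -6.8 0 0; 0 0 -7.2 0 0; 0 0 -7.2 0 0"

```text
time_s: 5.45
eef_pos: [508.5, 224.0, 156.9]
ee_rot: [0.704, 0.064, 0.704, -0.064]
force: [-1.1, 0.4, 0.3]
grip_width: 0.0
```

```bash
python3 - <<'E'
from mv import *
st()
p=capture("side"); save(p,"s3.png",4,(200,40,350,190)); p=capture("top"); save(p,"t3.png",4,(30,140,230,280))
for r in nets.spot_point(p,"door_pull")[:2]: print(r)
E
```

```text
t 5.45 pos [508.5 224.  156.9] x [ 0. -0. -1.] z [ 0.984 -0.18   0.   ] F [-1.1  0.4  0.3] g 0.000 q [ 0.204  0.421  1.476 -0.     1.245  0.385]
```

View pics/s3.png

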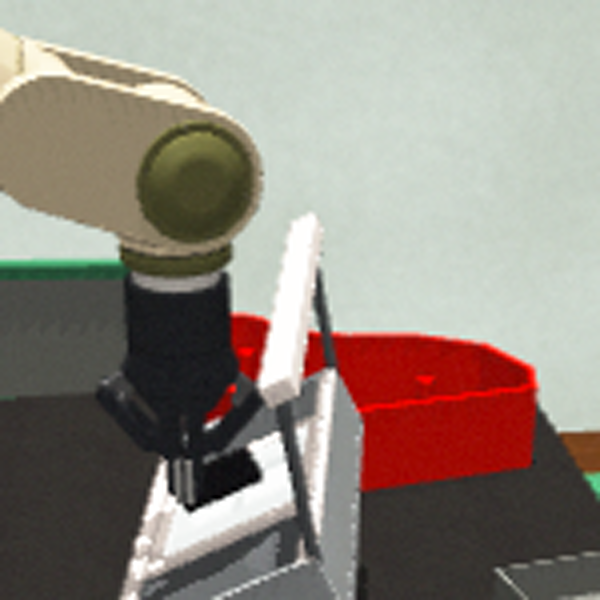

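View pics/t3.png

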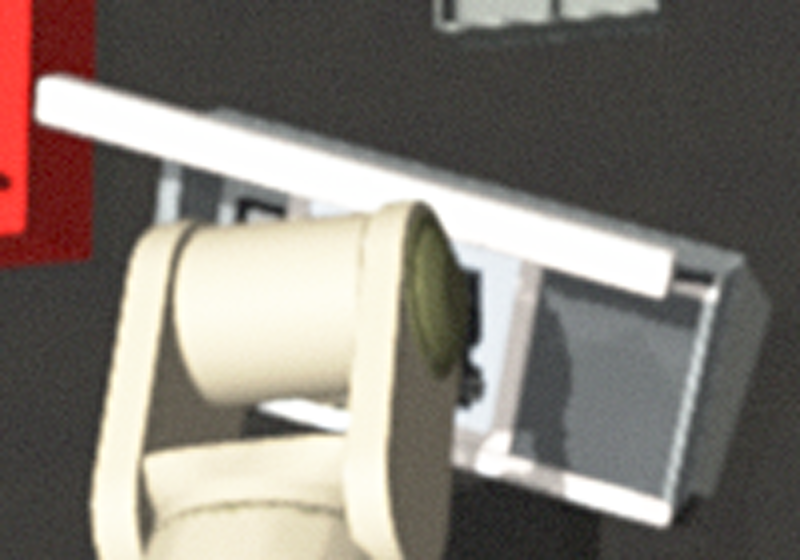

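The door hasn't moved: its edges are still at top x≈300/540 in the crop, so the fingers passed the pull without touching it. I'll check the tool projection against the pictures.

```bash
python3 - <<'E'
from mv import *
p,R,s=cur()
for n,c in(("side",(200,40)),("top",(30,140))):
    P=capture(n)
    for d in(0,40,80,120): print(n,d,(proj(P,p-R[:,0]*d)[0]-c)*4)
    print("pull ends top", [(proj(P,N2W(Q,(x,-70.6,76)))[0]-c)*4 for x in(-45,25)])
    V=np.array(P["view"]); print("cam",-V[:3,:3].T@V[:3,3])
    for r in nets.spot_point(P,"door_pull")[:2]: print(r)
    if n=="side": save(P,"s3b.png",10,(225,130,285,175))
E
```

```text
side 0 [184.822 528.663]
side 40 [182.827 481.507]
side 80 [180.761 432.672]
side 120 [178.62  382.066]
pull ends top [array([167.704, 481.529]), array([244.228, 446.341])]
cam [ 456.157 -888.43   723.573]
{'location': [536.0, 284.4, 168.4], 'confidence': 0.74}
{'location': [539.8, -135.1, -2.3], 'confidence': 0.18}
top 0 [477.814 392.878]
top 40 [458.492 383.466]
top 80 [437.599 373.288]
top 120 [414.936 362.247]
pull ends top [array([367.128, 394.513]), array([383.939, 290.343])]
cam [ 391.799 -100.543 1190.199]
```

View pics/s3b.png

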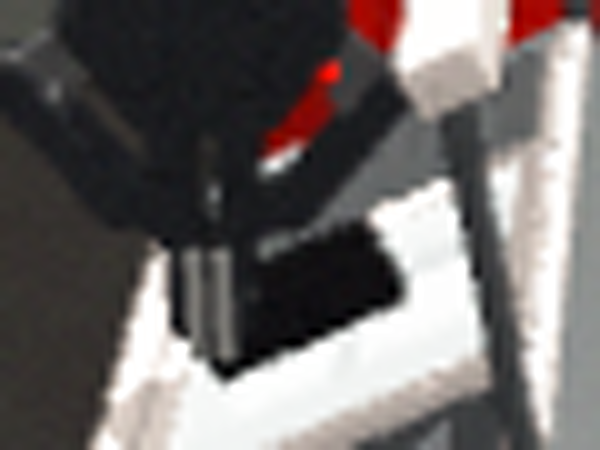

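```bash
python3 - <<'E'
from mv import *
P=capture("side")
print("start",proj(P,[182.4,492.3,205.9]))
print("s1 crop3",(proj(P,[530,317.6,235])-[180,20])*3)
print("s2 crop4",(proj(P,[521.5,294.8,157.2])-[200,40])*4)
print("now cam->", (proj(P,[508.5,224,156.9])-[200,40])*4,(proj(P,[508.5,224,178])-[200,40])*4)
im=cv2.imread("pics/side0.png"); cv2.imwrite("pics/s0f.png",cv2.resize(im[60:140,100:180],None,fx=6,fy=6,interpolation=cv2.INTER_CUBIC))
E
```

```text
start [[146.624 129.894]]
s1 crop3 [[210.232 349.909]]
s2 crop4 [[195.042 488.179]]
now cam-> [[184.78 529.02]] [[183.737 504.341]]
```

View pics/s0f.png

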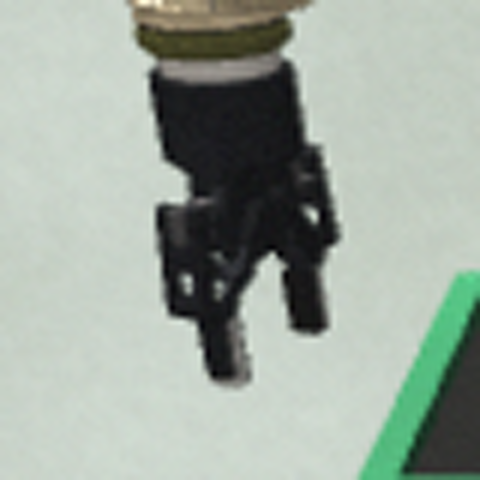

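In all three pictures the fingertips show 22–28 mm higher than the reported TCP projects. So the fingers passed just over the pull. I'll go back, go about 22 mm lower and push again, watching the force.

send_rows --rows "0 -2 0 0 0; 0 -2 4 0 0; 0 -2 8 0 0; 0 -2 10 0 0; 0 -2 10 0 0; 0 1 10 0 0; 0 2 10 0 0; 0 2.2 10 0 0; 0 2.2 10 0 0; 0 2.2 9.3 0 0; 0 2.2 8.6 0 0; 0 2.2 8 0 0"

```text
time_s: 7.05
eef_pos: [523.1, 302.6, 135.6]
ee_rot: [0.705, 0.064, 0.704, -0.063]
force: [0.4, 2.7, 1.3]
grip_width: -0.001
```

```bash
python3 - <<'E'
from mv import *
st()
p=capture("side"); save(p,"s4.png",8,(215,125,290,190))
E
```

```text
t 7.05 pos [523.1 302.6 135.6] x [ 0.001  0.001 -1.   ] z [ 0.984 -0.18   0.001] F [0.4 2.7 1.3] g -0.001 q [0.331 0.543 1.344 0.    1.253 0.511]
```

View pics/s4.png

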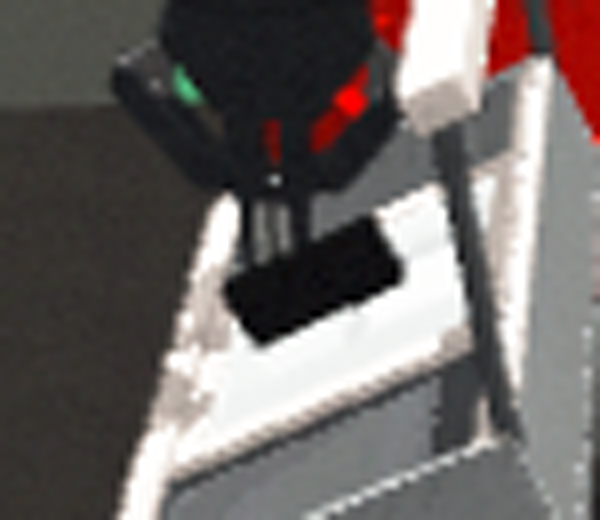

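Contact now: 2.7 N in +y, at the expected place. I'll push the door open.

send_rows --rows "0 0 -0.7 0 0; 0 0 -1.5 0 0; 0 0 -2.3 0 0; 0 0 -3.1 0 0; 0 0 -3.9 0 0; 0 0 -4.7 0 0; 0 0 -5.5 0 0; 0 0 -6.3 0 0; 0 0 -7.1 0 0; 0 0 -7.9 0 0; 0 0 -8.6 0 0; 0 0 -9 0 0"

```text
time_s: 8.3
eef_pos: [506.6, 213.9, 134.9]
ee_rot: [0.704, 0.064, 0.704, -0.064]
force: [1.8, 3.1, 0.8]
grip_width: 0.002
```

```bash
python3 - <<'E'
from mv import *
st()
p=capture("side"); save(p,"s5.png",8,(215,125,290,190))
E
```

```text
t 8.30 pos [506.6 213.9 134.9] x [-0. -0. -1.] z [ 0.984 -0.18  -0.   ] F [1.8 3.1 0.8] g 0.002 q [ 0.186  0.431  1.522 -0.     1.189  0.367]
```

View pics/s5.png

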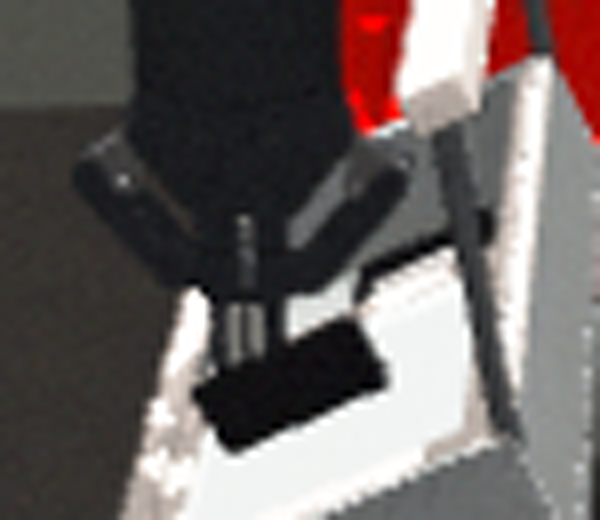

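send_rows --rows "0 0 0.6 0 0; 0 -4 0.8 0 0; 0 -8 0.8 0 0; 0 -12 0 0 0; 0 -16 -4 0 0; 0 -16.5 -8 0 0; 0.3 -16.5 -12 0 0; 0.6 -16.5 -16 0 0; 1 -16.5 -20 0 0; 1 -16.5 -24 0 0; 1 -16.5 -27 3 0; 1 -16.5 -29 7 0"

```text
time_s: 9.55
eef_pos: [523.5, -85.0, 300.5]
ee_rot: [0.704, 0.064, 0.704, -0.064]
force: [0.3, -0.0, 1.1]
grip_width: 0.989
```

```bash
python3 - <<'E'
from mv import *
st()
plan([640,-116.5,300]); plan([735,-133.8,300])
p=capture("top"); save(p,"t6.png",4,(30,140,230,280)); 
for r in nets.spot_point(p,"nest")[:2]+nets.spot_point(p,"door_pull")[:2]: print(r)
p=capture("side"); save(p,"s6.png",5,(205,90,325,210))
for r in nets.spot_point(p,"nest")[:2]+nets.spot_point(p,"door_pull")[:2]: print(r)
E
```

```text
t 9.55 pos [523.5 -85.  300.5] x [ 0.    -0.001 -1.   ] z [ 0.984 -0.181  0.   ] F [ 0.3 -0.   1.1] g 0.989 q [-0.382  0.277  1.301 -0.001  1.562 -0.2  ]
[ 640.  -116.5  300. ] shift cm [ 0.06 -0.99 12.03]
[ 735.  -133.8  300. ] shift cm [ 0.06 -0.98 21.68]
{'location': [584.4, 348.5, 122.5], 'confidence': 0.8}
{'location': [521.2, 199.3, 169.1], 'confidence': 0.89}
{'location': [582.1, 347.1, 119.8], 'confidence': 0.92}
{'location': [519.8, 194.1, 171.1], 'confidence': 0.87}
```

View pics/t6.png

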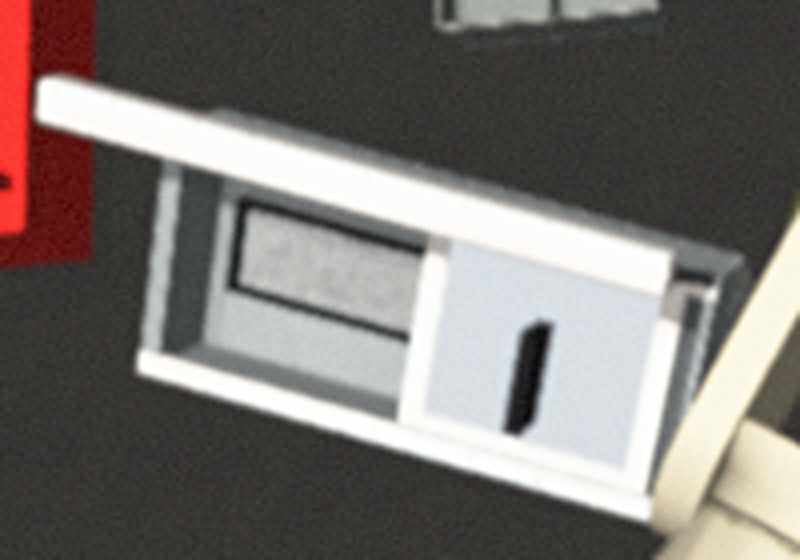

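View pics/s6.png

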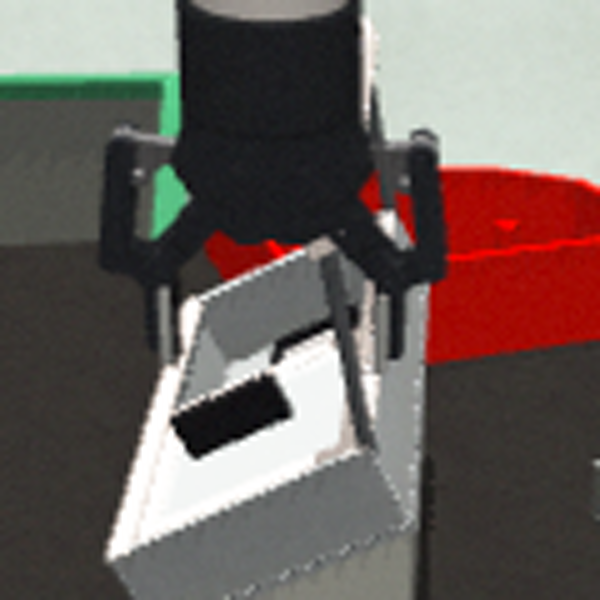

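The door is open: its left edge is at (405,400)–(430,240) in the top crop, and most of the nest shows. Rows only turn the tool about its own x, so I'll find out how the arm behaves at the edge of its reach, with the tool empty and high over the bench.

send_rows --rows "1 0 -1 5 0; 1 0 -1 10 0; 1 0 -1 15 0; 1 0 -1 20 0; 1 0 -1 23 0; 1 0 -1 26 0; 1 0 -1 29 0; 1 0 -1 32 0"

```text
time_s: 10.65
eef_pos: [758.9, -135.7, 270.0]
ee_rot: [0.716, 0.062, 0.693, -0.064]
force: [-1.1, -0.1, 1.3]
grip_width: 1.004
```

```bash
python3 - <<'E'
from mv import *
st()
p,R,s=cur(); P=capture("side"); save(P,"s7.png",1); print(proj(P,p))
E
```

```text
t 10.65 pos [ 758.9 -135.7  270. ] x [ 0.032 -0.006 -0.999] z [ 0.983 -0.178  0.033] F [-1.1 -0.1  1.3] g 1.004 q [-0.33   1.001  0.188  0.005  1.921 -0.149]
[[365.457 193.396]]
```

View pics/s7.png

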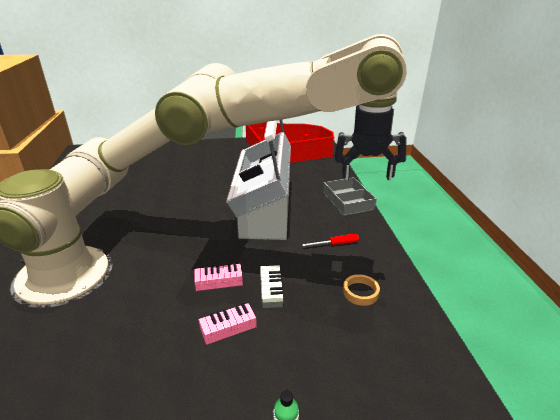

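The arm compromises at the limit: it sank 30 mm and tilted 0.033 rad outward. I'll back off and see which pose the next shift starts from.

send_rows --rows "1 0 0 -4 0; 1 0 0 -7 0; 1 0 0 -10 0; 1 0 0 -10 0"

```text
time_s: 11.1
eef_pos: [657.3, -117.3, 270.6]
ee_rot: [0.717, 0.062, 0.692, -0.065]
force: [0.2, -0.3, 0.4]
grip_width: 0.999
```

```bash
python3 - <<'E'
from mv import *
st()
E
```

```text
t 11.10 pos [ 657.3 -117.3  270.6] x [ 0.035 -0.007 -0.999] z [ 0.983 -0.179  0.036] F [ 0.2 -0.3  0.4] g 0.999 q [-0.354  0.601  0.903  0.005  1.602 -0.174]
```

The tilt persists: the next shift starts from the pose actually reached. So pushing past the reach limit along the slope azimuth builds up the tilt the nest needs. First I'll pick up the block.

```bash
python3 - <<'E'
from mv import *
st(); plan([539.5,-135,150],-0.061); plan([539.5,-135,90],-0.061)
E
```

```text
t 11.10 pos [ 657.3 -117.3  270.6] x [ 0.035 -0.007 -0.999] z [ 0.983 -0.179  0.036] F [ 0.2 -0.3  0.4] g 0.999 q [-0.354  0.601  0.903  0.005  1.602 -0.174]
[ 539.5 -135.   150. ] shift cm [ 11.65  -3.83 -11.7 ] yaw units -1.34 (-6.7 deg)
[ 539.5 -135.    90. ] shift cm [ 17.64  -3.82 -11.91] yaw units -1.34 (-6.7 deg)
```

send_rows --rows "0.85 0 -1.3 -4 -0.5; 0.85 0 -2.6 -8 -1; 0.85 0 -3.8 -11.7 -1.34; 0.85 4 -3.8 -11.7 -1.34; 0.85 8 -3.8 -11.8 -1.34; 0.85 11.6 -3.8 -11.8 -1.34; 0.85 11.6 -3.8 -11.8 -1.34"

```text
time_s: 11.8
eef_pos: [539.7, -134.8, 146.2]
ee_rot: [0.717, 0.021, 0.696, -0.024]
force: [0.3, -0.5, 0.8]
grip_width: 0.855
```

```bash
python3 - <<'E'
from mv import *
st(); 
p,R,s=cur(); P=capture("side"); save(P,"s8.png",6,(220,210,320,310)); print((proj(P,p)-[220,210])*6)
P=capture("top"); save(P,"t8.png",6,(230,200,350,300)); print((proj(P,p)-[230,200])*6)
E
```

```text
t 11.80 pos [ 539.7 -134.8  146.2] x [ 0.029 -0.005 -1.   ] z [ 0.998 -0.063  0.029] F [ 0.3 -0.5  0.8] g 0.855 q [-0.46   0.415  1.514  0.009  1.184 -0.4  ]
[[297.965 206.103]]
[[373.957 244.542]]
```

View pics/s8.png

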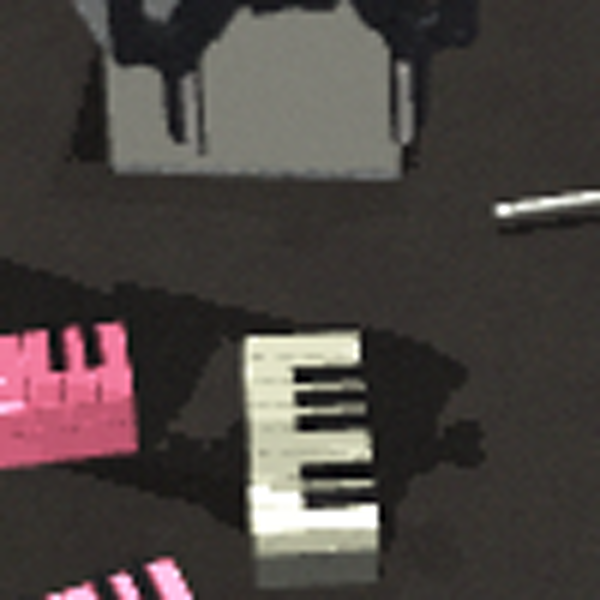

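View pics/t8.png

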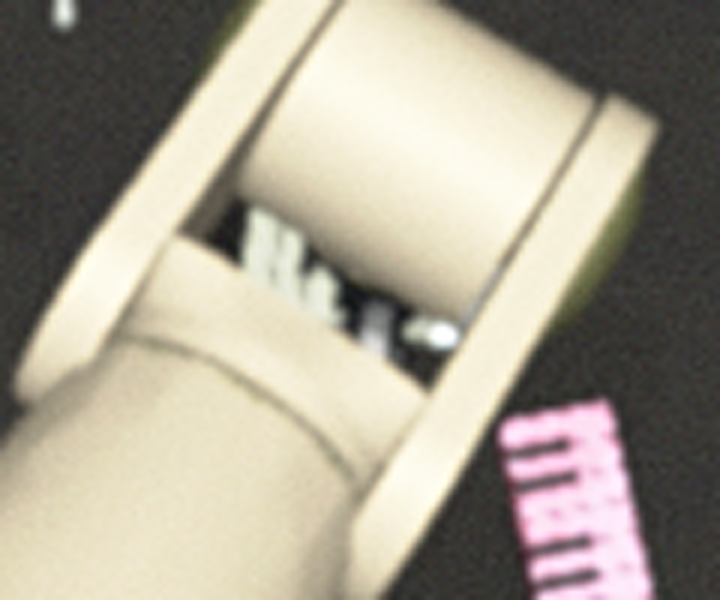

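send_rows --rows "0.85 4 0 0 0; 0.85 8 0 0 0; 0.85 10.5 0 0.1 0; 0.85 11.6 0 0.1 0; 0.85 11.6 0 0.1 0"

```text
time_s: 12.4
eef_pos: [546.1, -136.4, 32.3]
ee_rot: [0.718, 0.02, 0.695, -0.024]
force: [0.3, -0.1, -0.2]
grip_width: 0.85
```

```bash
python3 - <<'E'
from mv import *
st(); 
p,R,s=cur(); P=capture("side"); save(P,"s9.png",6,(220,220,320,320)); print((proj(P,p)-[220,220])*6)
E
```

```text
t 12.40 pos [ 546.1 -136.4   32.3] x [ 0.032 -0.006 -0.999] z [ 0.997 -0.063  0.032] F [ 0.3 -0.1 -0.2] g 0.850 q [-0.457  0.569  1.606  0.01   0.934 -0.4  ]
[[315.329 364.41 ]]
```

View pics/s9.png

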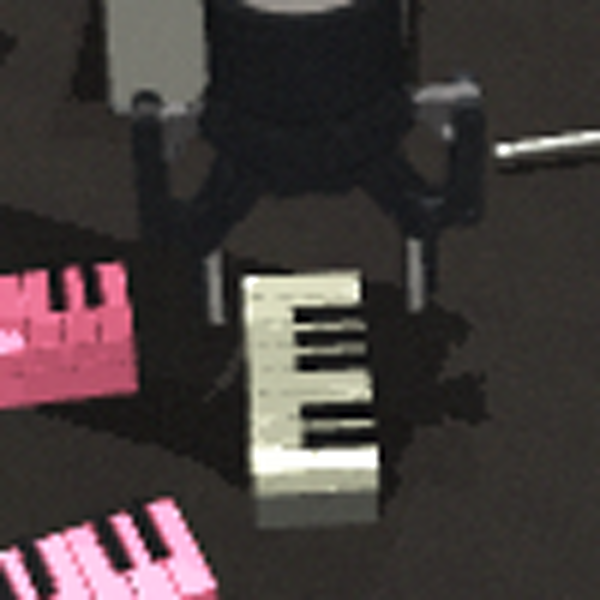

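send_rows --rows "0.85 0 0 -0.3 0; 0.85 1 0 -0.6 0; 0.85 2 0 -0.7 0; 0.85 2.8 0 -0.7 0; 0.85 2.8 0 -0.7 0"

```text
time_s: 12.95
eef_pos: [538.2, -135.3, 1.3]
ee_rot: [0.716, 0.021, 0.697, -0.024]
force: [1.1, 0.6, 0.0]
grip_width: 0.85
```

```bash
python3 - <<'E'
from mv import *
st(); 
p,R,s=cur(); P=capture("side"); save(P,"s10.png",6,(220,220,320,320)); print((proj(P,p)-[220,220])*6)
E
```

```text
t 12.95 pos [ 538.2 -135.3    1.3] x [ 0.028 -0.004 -1.   ] z [ 0.998 -0.063  0.028] F [1.1 0.6 0. ] g 0.850 q [-0.462  0.606  1.645  0.011  0.864 -0.406]
[[296.848 419.125]]
```

View pics/s10.png

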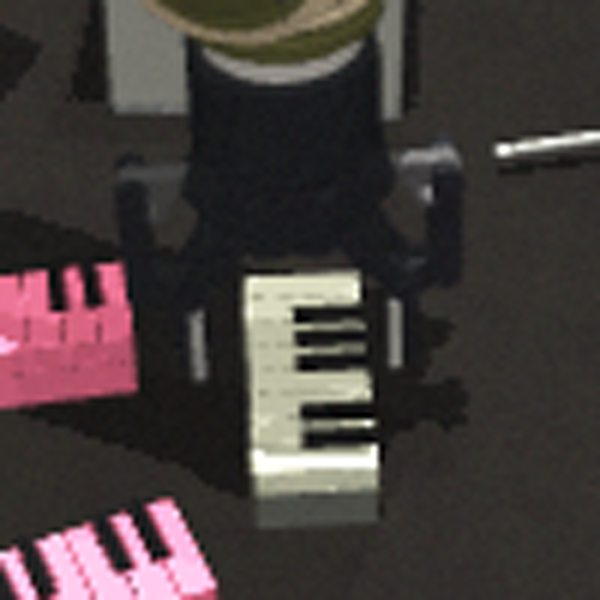

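send_rows --rows "0.85 0.4 0 0.4 0; 0.85 0.8 0 0.4 0; 0.85 1 0 0.4 0; 0.85 1 0 0.4 0"

```text
time_s: 13.4
eef_pos: [543.0, -135.9, -7.5]
ee_rot: [0.717, 0.021, 0.696, -0.024]
force: [-0.4, -0.7, 0.3]
grip_width: 0.846
```

```bash
python3 - <<'E'
from mv import *
st(); 
p,R,s=cur(); P=capture("side"); save(P,"s11.png",6,(220,220,320,320)); print((proj(P,p)-[220,220])*6)
E
```

```text
t 13.40 pos [ 543.  -135.9   -7.5] x [ 0.029 -0.005 -1.   ] z [ 0.998 -0.063  0.03 ] F [-0.4 -0.7  0.3] g 0.846 q [-0.459  0.628  1.635  0.011  0.851 -0.403]
[[308.394 434.156]]
```

View pics/s11.png

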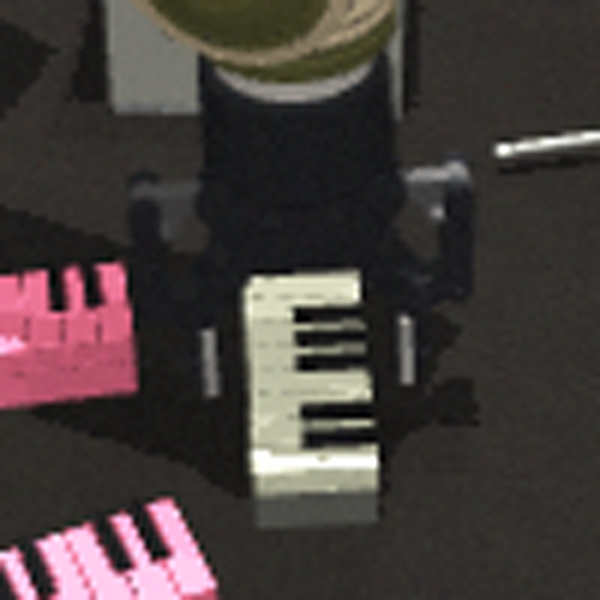

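send_rows --rows "0.85 0.3 0 0 0; 0.7 0.3 0 0 0; 0.6 0.3 0 0 0; 0.5 0.3 0 0 0; 0.4 0.3 0 0 0; 0.4 0.3 0 0 0; 0.4 0.3 0 0 0; 0.4 0.3 0 0 0" --grip_force 50

```text
time_s: 14.25
eef_pos: [543.5, -136.1, -9.7]
ee_rot: [0.717, 0.021, 0.696, -0.024]
force: [-1.0, 0.4, 5.3]
grip_width: 0.573
```

```bash
python3 - <<'E'
from mv import *
st(); 
p,R,s=cur(); P=capture("side"); save(P,"s12.png",6,(220,220,320,320)); print((proj(P,p)-[220,220])*6)
E
```

```text
t 14.25 pos [ 543.5 -136.1   -9.7] x [ 0.03  -0.006 -1.   ] z [ 0.998 -0.063  0.031] F [-1.   0.4  5.3] g 0.573 q [-0.459  0.631  1.635  0.011  0.845 -0.403]
[[309.473 438.176]]
```

View pics/s12.png

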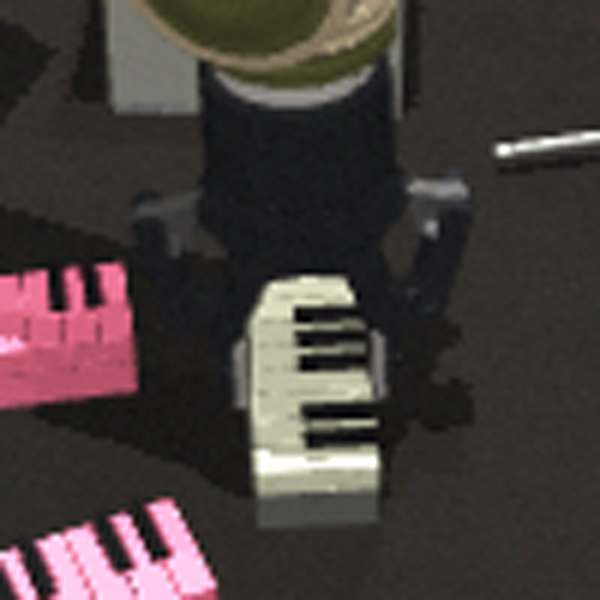

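Gripped at 0.573 (about 49 mm), with the pads near the middle of the block's length. Lifting.

send_rows --rows "0.4 -0.5 0 0 0; 0.4 -2 0 0 0; 0.4 -5 0 0 0; 0.4 -9 0 0 0; 0.4 -13 0 0 0; 0.4 -17 0 0 0; 0.4 -21 0 0 0; 0.4 -24 0 0 0; 0.4 -24 0 0 0"

```text
time_s: 15.2
eef_pos: [537.3, -135.3, 233.9]
ee_rot: [0.72, 0.02, 0.694, -0.025]
force: [0.5, 0.3, -1.9]
grip_width: 0.571
```

```bash
python3 - <<'E'
from mv import *
st(); plan([720,-131,250],-0.18) 
p,R,s=cur(); P=capture("side"); save(P,"s13.png",5,(210,130,330,250)); print((proj(P,p)-[210,130])*5)
P=capture("top"); save(P,"t13.png",5,(220,180,340,300)); print((proj(P,p)-[220,180])*5)
E
```

```text
t 15.20 pos [ 537.3 -135.3  233.9] x [ 0.037 -0.009 -0.999] z [ 0.997 -0.063  0.037] F [ 0.5  0.3 -1.9] g 0.571 q [-0.462  0.336  1.394  0.009  1.376 -0.401]
[ 720 -131  250] shift cm [-0.94  1.57 18.25] yaw units 1.32 (6.6 deg)
[[291.831 416.699]]
[[370.673 283.28 ]]
```

View pics/s13.png

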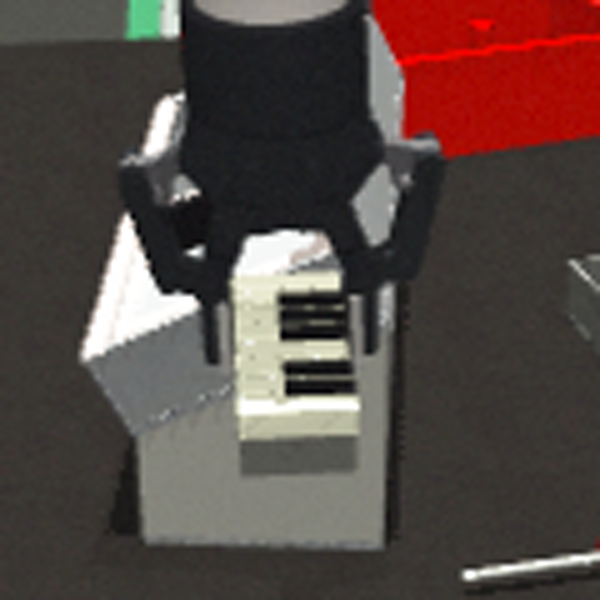

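View pics/t13.png

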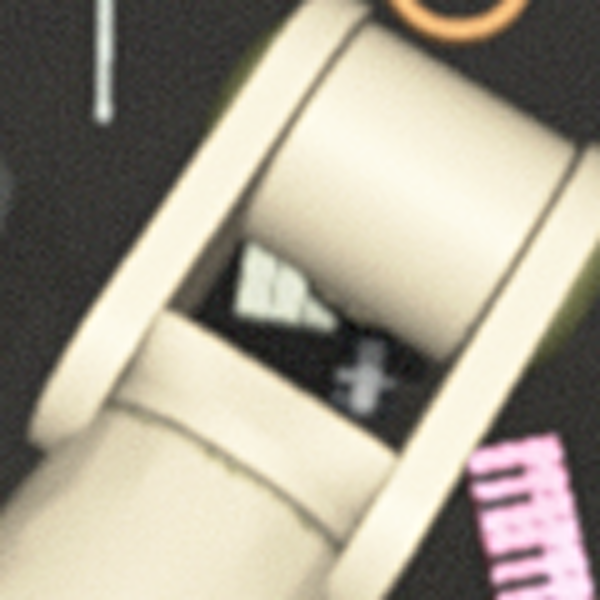

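The block is held level and square. Now out to the reach edge along the slope azimuth, building tilt.

send_rows --rows "0.4 -0.2 0.4 4 0.3; 0.4 -0.4 0.8 8 0.7; 0.4 -0.6 1.2 12 1; 0.4 -0.8 1.6 16 1.3; 0.4 -0.9 1.6 18.2 1.32; 0.4 -0.9 1.6 18.2 1.32"

```text
time_s: 15.9
eef_pos: [719.7, -129.9, 239.3]
ee_rot: [0.713, 0.062, 0.695, -0.063]
force: [0.1, -0.1, -2.1]
grip_width: 0.573
```

send_rows --rows "0.4 -2 0 5 0; 0.4 -4 0 10 0; 0.4 -6 0 15 0; 0.4 -8 0 20 0; 0.4 -10 0 25 0; 0.4 -12 0 30 0"

```text
time_s: 16.5
eef_pos: [769.3, -139.4, 264.2]
ee_rot: [0.726, 0.061, 0.682, -0.065]
force: [-0.4, -0.6, -1.2]
grip_width: 0.576
```

```bash
python3 - <<'E'
from mv import *
st()
E
```

```text
t 16.50 pos [ 769.3 -139.4  264.2] x [ 0.061 -0.011 -0.998] z [ 0.982 -0.177  0.062] F [-0.4 -0.6 -1.2] g 0.576 q [-0.332  1.008  0.19   0.01   1.883 -0.15 ]
```

send_rows --rows "0.4 -15 0 40 0; 0.4 -30 0 80 0; 0.4 -30 0 80 0; 0.4 -30 0 80 0"

```text
time_s: 16.9
eef_pos: [778.0, -140.8, 265.1]
ee_rot: [0.737, 0.06, 0.671, -0.066]
force: [0.7, 0.2, -2.1]
grip_width: 0.573
```

```bash
python3 - <<'E'
from mv import *
st()
E
```

```text
t 16.90 pos [ 778.  -140.8  265.1] x [ 0.092 -0.017 -0.996] z [ 0.98  -0.177  0.094] F [ 0.7  0.2 -2.1] g 0.573 q [-0.332  1.008  0.188  0.015  1.853 -0.149]
```

send_rows --rows "0.4 -40 0 100 0; 0.4 -40 0 100 0; 0.4 -40 0 100 0; 0.4 -40 0 100 0; 0.4 -40 0 100 0; 0.4 -40 0 100 0; 0.4 -40 0 100 0; 0.4 -40 0 100 0; 0.4 -40 0 100 0; 0.4 -40 0 100 0; 0.4 -40 0 100 0; 0.4 -40 0 100 0"

```text
time_s: 18.1
eef_pos: [780.1, -141.0, 281.0]
ee_rot: [0.747, 0.059, 0.659, -0.067]
force: [0.6, -0.6, -1.8]
grip_width: 0.572
```

```bash
python3 - <<'E'
from mv import *
st()
E
```

```text
t 18.10 pos [ 780.1 -141.   281. ] x [ 0.124 -0.022 -0.992] z [ 0.976 -0.176  0.126] F [ 0.6 -0.6 -1.8] g 0.572 q [-0.333  0.989  0.188  0.02   1.841 -0.148]
```

send_rows --rows "0.4 -20 0 100 0"

```text
time_s: 18.2
eef_pos: [789.3, -142.7, 279.4]
ee_rot: [0.757, 0.058, 0.648, -0.068]
force: [0.7, 0.3, -1.9]
grip_width: 0.575
```

send_rows --rows "0.4 -20 0 100 0; 0.4 -20 0 100 0"

```text
time_s: 18.4
eef_pos: [800.7, -144.7, 274.5]
ee_rot: [0.767, 0.057, 0.636, -0.069]
force: [-0.4, -0.2, -0.6]
grip_width: 0.567
```

```bash
python3 - <<'E'
from mv import *
st()
E
```

```text
t 18.40 pos [ 800.7 -144.7  274.5] x [ 0.182 -0.033 -0.983] z [ 0.967 -0.175  0.185] F [-0.4 -0.2 -0.6] g 0.567 q [-0.332  1.001  0.187  0.029  1.769 -0.145]
```

One row per call gives about 0.03 rad. I'll continue to 0.48.

send_rows --rows "0.4 -20 0 100 0"

```text
time_s: 18.5
eef_pos: [808.5, -146.1, 274.5]
ee_rot: [0.775, 0.056, 0.626, -0.069]
force: [0.5, 0.5, -1.9]
grip_width: 0.571
```

send_rows --rows "0.4 -20 0 100 0"

```text
time_s: 18.6
eef_pos: [816.3, -147.5, 277.1]
ee_rot: [0.784, 0.055, 0.614, -0.07]
force: [-0.1, -0.4, -2.0]
grip_width: 0.573
```

send_rows --rows "0.4 -20 0 100 0"

```text
time_s: 18.7
eef_pos: [823.2, -148.8, 281.0]
ee_rot: [0.793, 0.054, 0.603, -0.071]
force: [0.2, -0.5, -2.1]
grip_width: 0.573
```

send_rows --rows "0.4 -20 0 100 0"

```text
time_s: 18.8
eef_pos: [829.6, -149.9, 285.8]
ee_rot: [0.802, 0.053, 0.591, -0.072]
force: [0.2, 0.1, -2.2]
grip_width: 0.574
```

```bash
python3 - <<'E'
from mv import *
st()
E
```

```text
t 18.80 pos [ 829.6 -149.9  285.8] x [ 0.291 -0.053 -0.955] z [ 0.94  -0.17   0.295] F [ 0.2  0.1 -2.2] g 0.574 q [-0.332  0.996  0.187  0.045  1.662 -0.143]
```

send_rows --rows "0.4 -20 0 100 0"

```text
time_s: 18.9
eef_pos: [835.5, -150.9, 291.7]
ee_rot: [0.81, 0.052, 0.58, -0.073]
force: [0.4, 0.5, -1.8]
grip_width: 0.572
```

send_rows --rows "0.4 -20 0 100 0"

```text
time_s: 19.0
eef_pos: [840.8, -151.9, 298.7]
ee_rot: [0.818, 0.051, 0.568, -0.073]
force: [-0.2, -0.3, -1.7]
grip_width: 0.574
```

send_rows --rows "0.4 -20 0 100 0"

```text
time_s: 19.1
eef_pos: [845.7, -152.8, 306.6]
ee_rot: [0.826, 0.05, 0.557, -0.074]
force: [0.5, 0.2, -2.8]
grip_width: 0.572
```

send_rows --rows "0.4 -20 0 100 0"

```text
time_s: 19.2
eef_pos: [850.0, -153.5, 315.5]
ee_rot: [0.834, 0.049, 0.545, -0.075]
force: [0.9, 0.2, -2.0]
grip_width: 0.573
```

send_rows --rows "0.4 0 0 -1 0; 0.4 0 0 -2 0; 0.4 0 0 -2 0"

```text
time_s: 19.5
eef_pos: [830.8, -149.8, 307.3]
ee_rot: [0.833, 0.049, 0.546, -0.075]
force: [1.1, 0.2, -2.3]
grip_width: 0.574
```

```bash
python3 - <<'E'
from mv import *
st(); p,R,s=cur(); print(np.arcsin(R[2,2]), Rn(-.18)[:,0], -Rn(-.18)[:,2])
E
```

```text
t 19.50 pos [ 830.8 -149.8  307.3] x [ 0.393 -0.071 -0.917] z [ 0.902 -0.163  0.399] F [ 1.1  0.2 -2.3] g 0.574 q [-0.338  0.853  0.432  0.064  1.451 -0.154]
0.41029209536722433 [ 0.873 -0.159  0.462] [ 0.454 -0.083 -0.887]
```

send_rows --rows "0.4 -20 0 100 0"

```text
time_s: 19.6
eef_pos: [846.4, -152.5, 316.8]
ee_rot: [0.834, 0.05, 0.545, -0.074]
force: [2.4, -0.4, -0.6]
grip_width: 0.57
```

send_rows --rows "0.4 -20 0 100 0"

```text
time_s: 19.7
eef_pos: [853.9, -154.4, 329.4]
ee_rot: [0.843, 0.048, 0.53, -0.075]
force: [0.2, 0.8, -0.2]
grip_width: 0.574
```

send_rows --rows "0.4 -10 0 50 0"

```text
time_s: 19.8
eef_pos: [857.5, -155.1, 342.7]
ee_rot: [0.852, 0.046, 0.516, -0.076]
force: [-0.7, -0.6, -2.5]
grip_width: 0.575
```

send_rows --rows "0.4 0 0 -3 0; 0.4 0 0 -6 0; 0.4 0 0 -9 0; 0.4 0 0 -9 0"

```text
time_s: 20.2
eef_pos: [775.4, -139.7, 302.9]
ee_rot: [0.852, 0.046, 0.516, -0.076]
force: [-0.6, -0.2, -1.9]
grip_width: 0.573
```

```bash
python3 - <<'E'
from mv import *
st(); p,R,s=cur(); print(np.arcsin(R[2,2])); print(Ro.from_matrix(R.T@np.column_stack([-Rn(Q[2])[:,2],Rn(Q[2])[:,1],Rn(Q[2])[:,0]])).as_rotvec())
P=capture("side"); save(P,"s14.png",1); print(proj(P,p))
E
```

```text
t 20.20 pos [ 775.4 -139.7  302.9] x [ 0.456 -0.082 -0.886] z [ 0.872 -0.157  0.463] F [-0.6 -0.2 -1.9] g 0.573 q [-0.356  0.601  0.901  0.089  1.166 -0.193]
0.4814080408035692
[ 0.001  0.001 -0.   ]
[[374.949 180.98 ]]
```

View pics/s14.png

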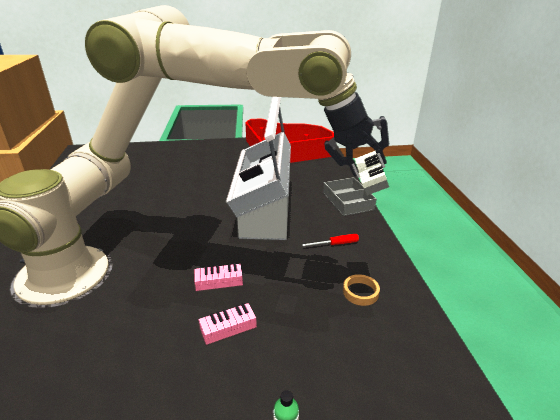

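The tool orientation now matches the nest within 0.001 rad, and the block is still held. Before going in I'll refine the nest position from clear views.

```bash
python3 - <<'E'
from mv import *
import pickle
pt=capture("top"); save(pt,"t15.png",7,(70,175,180,250))
ps=capture("side"); save(ps,"s15.png",8,(215,125,290,190))
pickle.dump((pt,ps),open("pp.pkl","wb"))
for p in(pt,ps):
  for t in("nest","door_pull","lamp"):
    for r in nets.spot_point(p,t)[:1]: print(t,np.round(r["location"],1),round(r["confidence"],2))
E
```

```text
nest [586.9 348.4 120.4] 0.71
door_pull [584.1 344.8 118.5] 0.37
lamp [594.4 260.8 316. ] 0.9
nest [582.1 349.7 119.5] 0.57
door_pull [523.1 191.8 168.3] 0.76
lamp [594.9 259.1 326.6] 0.86
```

View pics/t15.png

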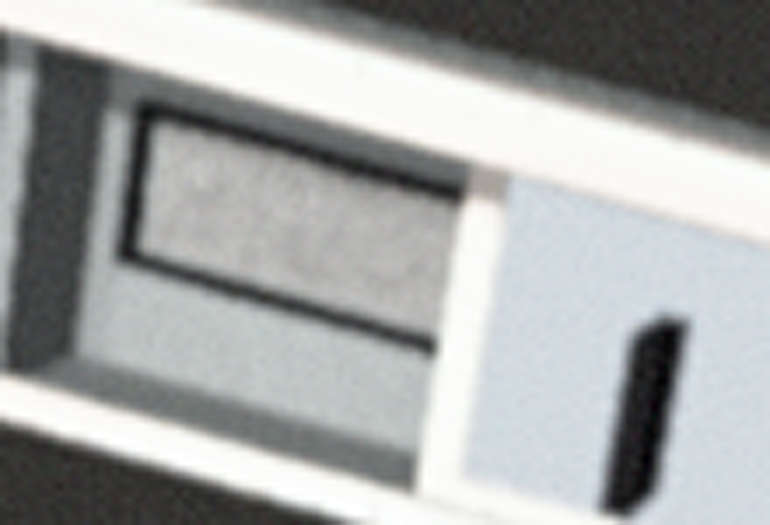

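View pics/s15.png

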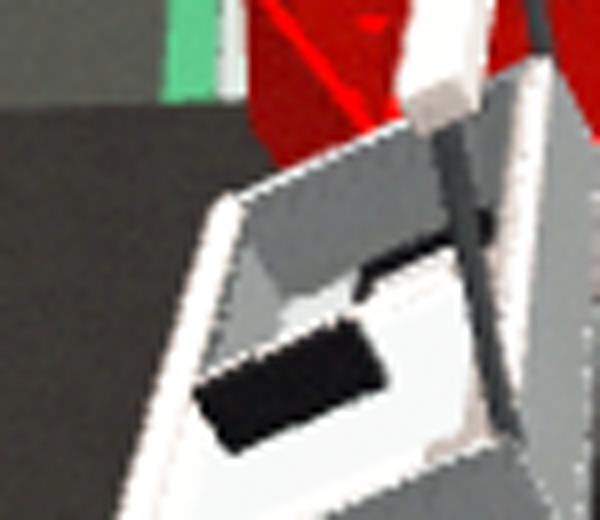

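```bash
python3 - <<'E'
from mv import *
import pickle
pt,ps=pickle.load(open("pp.pkl","rb"))
px=lambda u,o,s: np.array(u)/s+np.array(o)-.5+.5/s
def run(t,zl):
    h=28+t/2; y=64+t/2
    def res(v):
        q=v[:3];d=v[3];r=[]
        def c(p,X,uv,cam,w=1): r.extend(w*(proj(p,N2W(q,X))[0]+cam-uv))
        def line(p,A,B,uv,cam):
            a,b=proj(p,N2W(q,[A,B]))+cam; n=np.array([-(b-a)[1],(b-a)[0]])/np.linalg.norm(b-a); r.append(n@(uv-a))
        T=v[4:6];S=v[6:8]
        o,s=(70,175),7
        for uv in[(150,113),(300,150),(462,191)]: line(pt,(h,64,zl),(h,-64,zl),px(uv,o,s),T)
        for uv in[(140,262),(280,302),(432,347)]: line(pt,(-h,64,zl),(-h,-64,zl),px(uv,o,s),T)
        for uv in[(143,120),(137,180),(130,245)]: line(pt,(h,y,zl),(-h,y,zl),px(uv,o,s),T)
        c(pt,(-10,-d,61),px((645,416),o,s),T)
        c(pt,(118,95,170),px((44,98),(30,140),4),T,.5); c(pt,(118,-265,170),px((672,273),(30,140),4),T,.5)
        c(ps,(-10,-d,61),px((291,386),(215,125),8),S)
        c(ps,(118,-265,170),px((221,210),(215,85),4),S,.5); c(ps,(118,95,170),px((250,47),(215,85),4),S,.5)
        c(ps,(-28,y,7),px((360,283),(215,125),8),S,.5)
        return np.array(r+list(v[4:]/0.7))
    f=least_squares(res,[584,347,-.18,161,0,0,0,0],loss="soft_l1",x_scale=[1,1,.01,1,1,1,1,1])
    print(t,zl,np.round(f.x,3),f.cost); return f
for t in(4,6): run(t,7)
f=run(5,5); print(np.round(f.fun,2))
draw(pt,f.x[:3],f.x[3],"ft3.png",(70,175,180,250),7); draw(ps,f.x[:3],f.x[3],"fs3.png",(215,125,290,190),8)
E
```

```text
4 7 [586.05  344.24   -0.176 160.983   0.066  -0.003   0.002  -0.062] 1.6709786600572156
6 7 [586.006 343.484  -0.176 160.199   0.086  -0.008  -0.008  -0.07 ] 1.8373929476627988
5 5 [585.644 344.624  -0.174 161.24    0.05    0.024   0.032  -0.055] 1.4031882714282486
[ 0.52 -0.15 -0.74 -0.14 -0.08  0.21  0.12 -0.12 -0.31 -0.01 -0.2   0.41
 -0.04  0.2  -0.16  0.08  0.19 -0.12  0.46 -0.58  0.14  0.36 -1.01  0.07
  0.03  0.05 -0.08]
```

View pics/ft3.png

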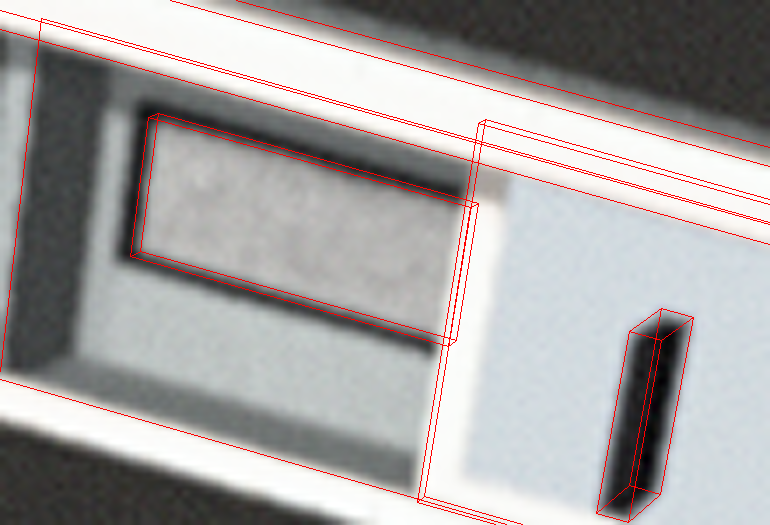

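View pics/fs3.png

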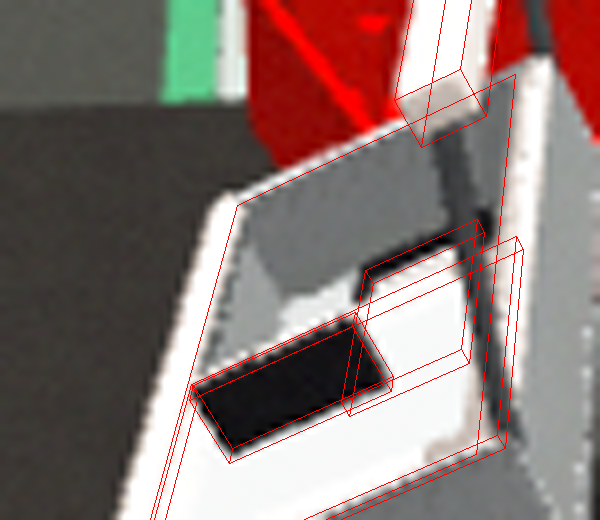

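```bash
python3 - <<'E'
from mv import *
import pickle
pt,ps=pickle.load(open("pp.pkl","rb"))
def cen(h):
    m=cv2.moments(h.astype(np.float32)); return np.array([m["m10"],m["m01"]])/m["m00"],m["m00"]
tg=[]
for f,p,(a,b,c,d) in(("top0",pt,(255,225,330,268)),("side0",ps,(255,258,290,312))):
    im=cv2.imread(f"pics/{f}.png").astype(int)[b:d,a:c]
    m=((im.min(2)>90)&(im.max(2)-im.min(2)<40)).astype(np.uint8)
    n,l,st_,_=cv2.connectedComponentsWithStats(m); k=1+np.argmax(st_[1:,4]); pts=np.argwhere(l==k)[:,::-1]+[a,b]
    h=cv2.convexHull(pts.astype(np.float32))[:,0]; ce,ar=cen(h[:,None]); tg.append((p,ce,ar)); print(f,ce,ar,pts.min(0),pts.max(0))
def hull(p,v):
    c,s=np.cos(v[2]),np.sin(v[2])
    X=np.array([[x,y,z] for x in(-25,25) for y in(-60,60) for z in(0,32)],float); W=X.copy(); W[:,0]=v[0]+c*X[:,0]-s*X[:,1]; W[:,1]=v[1]+s*X[:,0]+c*X[:,1]
    return cv2.convexHull(proj(p,W).astype(np.float32))
for p,ce,ar in tg:
    f=least_squares(lambda v: cen(hull(p,[v[0],v[1],-.061]))[0]-ce,[540,-135],diff_step=1e-3); print(f.x,cen(hull(p,[*f.x,-.061])))
p,R,s=cur()
print("exp origin",p+R@[-9.7,0,0])
for n in("top","side"):
    P=capture(n)
    for r in nets.spot_point(P,"key_block")[:4]: print(n,np.round(r["location"],1),round(r["confidence"],2))
E
```

```text
top0 [291.172 245.759] 967.0 [268 232] [315 259]
side0 [270.777 283.648] 744.5 [260 265] [282 302]
[ 543.285 -136.605] (array([291.172, 245.759]), 802.4922283433843)
[ 542.279 -124.364] (array([270.777, 283.648]), 840.2758678728715)
exp origin [ 774.408 -140.083  311.118]
top [410.4 -82.2   0.5] 0.86
top [ 427.2 -243.7    1.8] 0.79
side [ 776.6 -139.4  306.1] 0.88
side [413.4 -80.9   2.7] 0.62
side [ 429.  -243.6   -0.6] 0.58
```

```bash
python3 - <<'E'
from mv import *
p,R,s=cur(); print(p)
B=np.column_stack([R[:,2],R[:,1],-R[:,0]]) # block x=tool z, y=tool y, z=-tool x
P=capture("side"); a,b,c,d=340,130,410,205; S=8
im=cv2.resize(cv2.cvtColor(np.array(P["pixels"]),cv2.COLOR_RGB2BGR)[b:d,a:c],None,fx=S,fy=S,interpolation=cv2.INTER_CUBIC)
o=p+R@[-9.7,0,0]
C=[[x,y,z] for x in(-25,25) for y in(-60,60) for z in(0,32)]
for i in range(8):
  for j in range(i):
    if bin(i^j).count('1')==1:
        u=(proj(P,o+np.array([C[i],C[j]])@B.T)-[a,b]+.5)*S
        cv2.line(im,tuple(map(int,u[0])),tuple(map(int,u[1])),(0,0,255),1)
cv2.imwrite("pics/s16.png",im)
E
```

```text
[ 778.373 -140.703  302.157]
```

View pics/s16.png

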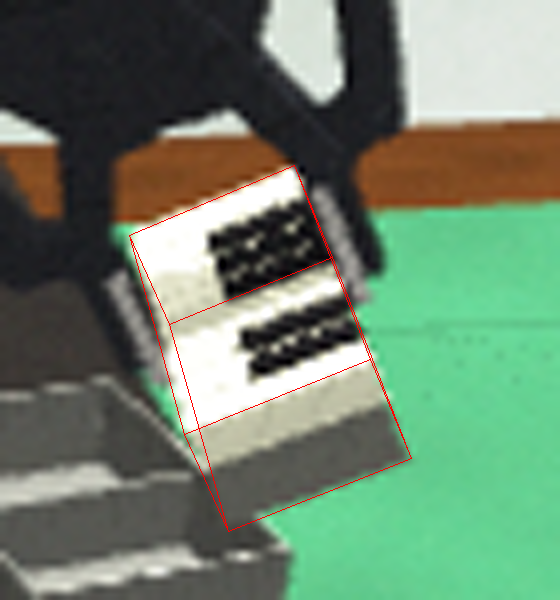

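```bash
python3 - <<'E'
from mv import *
p,R,s=cur(); P=capture("side")
B=np.column_stack([R[:,2],R[:,1],-R[:,0]]); o=p+R@[-9.7,0,0]
for x in(-26,26,):
  for y in(0,-11):
    for h in(0,5,10,15,20): print(x,y,h,np.round((proj(P,o+B@[x,y,h])[0]-[340,130]+.5)*8,0))
Q=[585.8,344.8,-.175]
n=Rn(Q[2])
for z in(110,60,30,12,5,0):
    t=N2W(Q,(0,0,z))[0]-R@[-9.7,0,0]; plan(t)
E
```

```text
-26 0 0 [194. 423.]
-26 0 5 [187. 409.]
-26 0 10 [181. 395.]
-26 0 15 [174. 380.]
-26 0 20 [168. 366.]
-26 -11 0 [199. 442.]
-26 -11 5 [192. 428.]
-26 -11 10 [186. 413.]
-26 -11 15 [179. 399.]
-26 -11 20 [173. 384.]
26 0 0 [373. 350.]
26 0 5 [367. 336.]
26 0 10 [361. 321.]
26 0 15 [355. 306.]
26 0 20 [348. 291.]
26 -11 0 [380. 369.]
26 -11 5 [374. 354.]
26 -11 10 [368. 339.]
26 -11 15 [362. 324.]
26 -11 20 [356. 309.]
[540.2 352.8 209. ] shift cm [ -6.61  44.34 -32.86]
[562.9 348.8 164.6] shift cm [ -1.61  44.35 -32.86]
[576.6 346.4 138. ] shift cm [  1.39  44.35 -32.86]
[584.8 345.  122. ] shift cm [  3.19  44.35 -32.86]
[587.9 344.4 115.8] shift cm [  3.89  44.36 -32.86]
[590.2 344.  111.4] shift cm [  4.39  44.36 -32.86]
```

The overlay fits the held block very well, so its pose in the tool is known. Next I'll go in front of the lamp bar, then along the box to above the nest.

send_rows --rows "0.4 -1 0 -4 0; 0.4 -2 0 -8 0; 0.4 -3 0 -12 0; 0.4 -4 1 -16 0; 0.4 -5 2 -20 0; 0.4 -6 3 -24 0; 0.4 -6.6 4 -28 0; 0.4 -6.6 6 -31 0; 0.4 -6.6 9 -32.9 0; 0.4 -6.6 13 -32.9 0; 0.4 -6.6 17 -32.9 0; 0.4 -6.6 17 -32.9 0"

```text
time_s: 22.15
eef_pos: [491.4, 87.9, 209.3]
ee_rot: [0.852, 0.045, 0.516, -0.074]
force: [-0.5, -0.1, -2.2]
grip_width: 0.574
```

```bash
cat > tgt.py <<'E'
from mv import *
Q=[585.8,344.8,-.175]
def rep(zs=(110,60,30,12,5,0),blk=(-9.7,0,0)):
    st(); p,R,s=cur()
    print("rot err",Ro.from_matrix(R.T@np.column_stack([-Rn(Q[2])[:,2],Rn(Q[2])[:,1],Rn(Q[2])[:,0]])).as_rotvec())
    print("blk in nest",(p+R@blk-np.array([Q[0],Q[1],120]))@Rn(Q[2]))
    for z in zs: plan(N2W(Q,(0,0,z))[0]-R@np.array(blk))
E
python3 - <<'E'
from tgt import *
rep()
P=capture("side"); save(P,"s17.png",1)
E
```

```text
t 22.15 pos [491.4  87.9 209.3] x [ 0.457 -0.079 -0.886] z [ 0.873 -0.153  0.463] F [-0.5 -0.1 -2.2] g 0.574 q [-0.017  0.013  1.933 -0.108  0.721  0.22 ]
rot err [ 0.001  0.002 -0.002]
blk in nest [  -1.571 -269.384  111.188]
[540.2 352.9 209. ] shift cm [ 0.16 26.94  0.19]
[562.9 348.9 164.6] shift cm [ 5.16 26.93  0.18]
[576.6 346.4 138. ] shift cm [ 8.16 26.92  0.17]
[584.8 345.  122. ] shift cm [ 9.96 26.92  0.17]
[588.  344.4 115.8] shift cm [10.66 26.92  0.17]
[590.2 344.  111.4] shift cm [11.16 26.92  0.17]
```

View pics/s17.png

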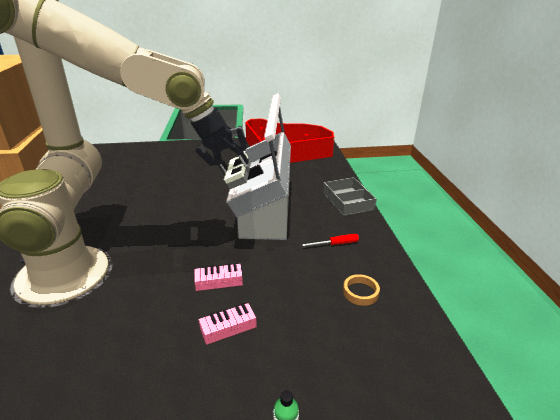

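Clear of the lamp. Moving along the box to above the nest, then down to 40 mm over its floor.

send_rows --rows "0.4 0 4 0.1 0; 0.4 0 8 0.2 0; 0.4 0 12 0.2 0; 0.4 0 16 0.2 0; 0.4 0 20 0.2 0; 0.4 0 24 0.2 0; 0.4 0.5 26.4 0.2 0; 0.4 2 26.9 0.2 0; 0.4 4 26.9 0.2 0; 0.4 5.2 26.9 0.2 0; 0.4 5.2 26.9 0.2 0"

```text
time_s: 23.3
eef_pos: [564.6, 342.0, 161.4]
ee_rot: [0.851, 0.046, 0.518, -0.078]
force: [0.1, 1.2, -1.9]
grip_width: 0.573
```

```bash
python3 - <<'E'
from tgt import *
rep()
p,R,s=cur()
P=capture("side"); save(P,"s18.png",8,(215,100,290,175))
B=np.column_stack([R[:,2],R[:,1],-R[:,0]]); o=p+R@[-9.7,0,0]
P=capture("top"); a,b,c,d=70,165,180,250;S=7
im=cv2.resize(cv2.cvtColor(np.array(P["pixels"]),cv2.COLOR_RGB2BGR)[b:d,a:c],None,fx=S,fy=S,interpolation=cv2.INTER_CUBIC)
C=[[x,y,z] for x in(-25,25) for y in(-60,60) for z in(0,32)]
for i in range(8):
  for j in range(i):
    if bin(i^j).count('1')==1:
        u=(proj(P,o+np.array([C[i],C[j]])@B.T)-[a,b]+.5)*S
        cv2.line(im,tuple(map(int,u[0])),tuple(map(int,u[1])),(0,0,255),1)
cv2.imwrite("pics/t18.png",im)
E
```

```text
t 23.30 pos [564.6 342.  161.4] x [ 0.452 -0.085 -0.888] z [ 0.874 -0.159  0.46 ] F [ 0.1  1.2 -1.9] g 0.573 q [ 0.491  0.478  1.463 -0.391  0.856  0.878]
rot err [-0.004 -0.002  0.005]
blk in nest [ 1.054 -6.401 55.874]
[540.2 352.8 209. ] shift cm [-5.42  0.61 -0.12]
[562.9 348.8 164.6] shift cm [-0.42  0.64 -0.11]
[576.5 346.4 138. ] shift cm [ 2.58  0.65 -0.1 ]
[584.7 344.9 122. ] shift cm [ 4.38  0.66 -0.1 ]
[587.9 344.4 115.8] shift cm [ 5.08  0.66 -0.1 ]
[590.2 344.  111.4] shift cm [ 5.58  0.67 -0.09]
```

View pics/s18.png

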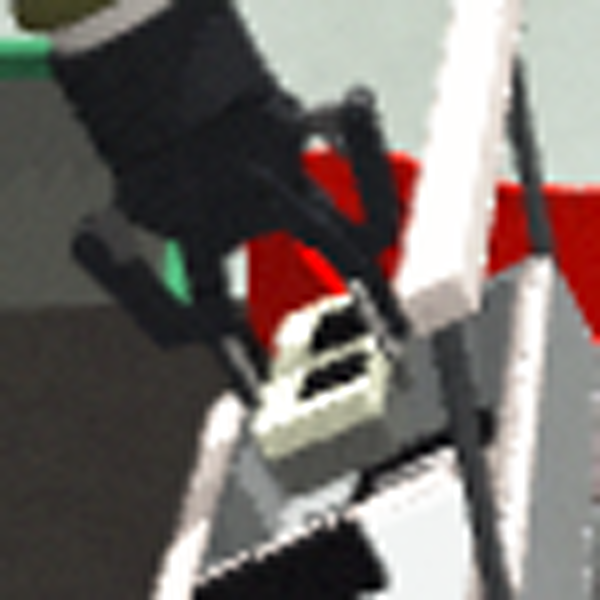

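View pics/t18.png

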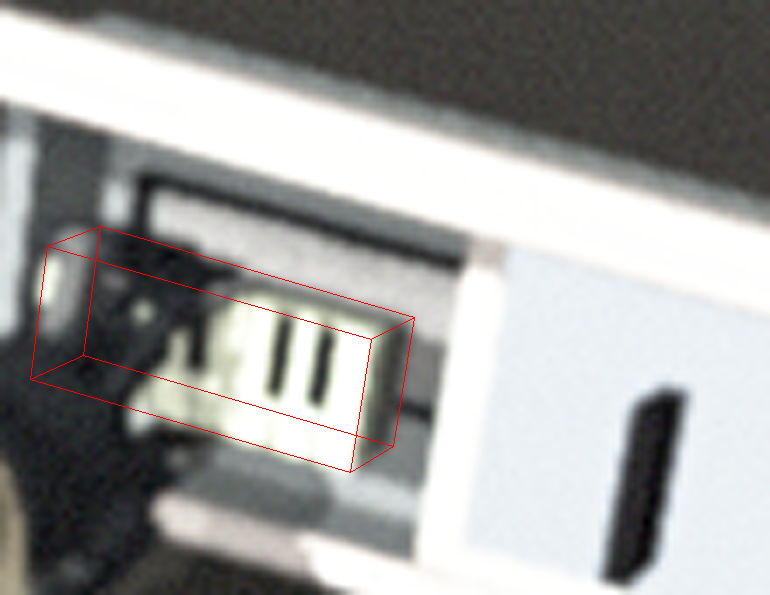

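send_rows --rows "0.4 0 0.3 0 0; 0.4 0.5 0.6 -0.1 0; 0.4 1.5 0.6 -0.1 0; 0.4 2.5 0.6 -0.1 0; 0.4 3.2 0.6 -0.1 0; 0.4 3.2 0.6 -0.1 0; 0.4 3.2 0.6 -0.1 0"

```text
time_s: 24.1
eef_pos: [579.2, 347.4, 134.5]
ee_rot: [0.852, 0.046, 0.517, -0.076]
force: [0.3, -0.0, -0.6]
grip_width: 0.571
```

```bash
python3 - <<'E'
from tgt import *
rep((12,8,5,2,0,-2))
P=capture("side"); save(P,"s19.png",8,(215,100,290,175))
P=capture("top"); save(P,"t19.png",7,(70,165,180,250))
E
```

```text
t 24.10 pos [579.2 347.4 134.5] x [ 0.455 -0.082 -0.887] z [ 0.873 -0.158  0.462] F [ 0.3 -0.  -0.6] g 0.571 q [ 0.487  0.536  1.448 -0.405  0.811  0.895]
rot err [-0.003  0.     0.002]
blk in nest [ 0.552  1.392 25.801]
[584.8 345.  122. ] shift cm [ 1.38 -0.14 -0.06]
[586.6 344.6 118.5] shift cm [ 1.78 -0.14 -0.06]
[587.9 344.4 115.8] shift cm [ 2.08 -0.14 -0.06]
[589.3 344.2 113.2] shift cm [ 2.38 -0.13 -0.06]
[590.2 344.  111.4] shift cm [ 2.58 -0.13 -0.06]
[591.1 343.8 109.6] shift cm [ 2.78 -0.13 -0.06]
```

View pics/s19.png

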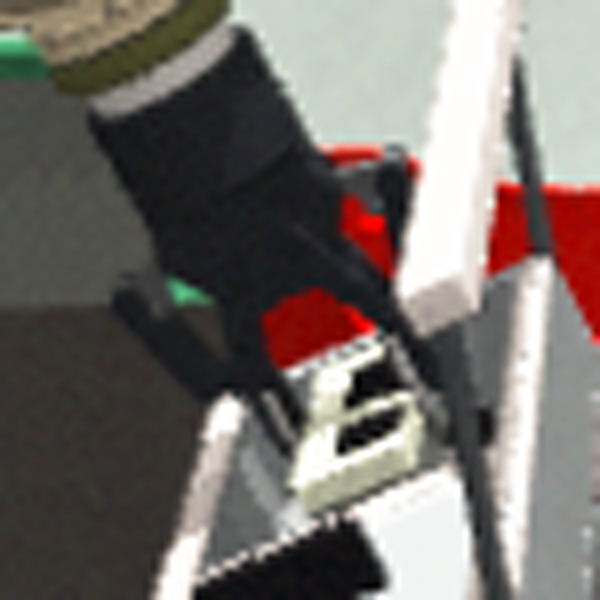

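View pics/t19.png

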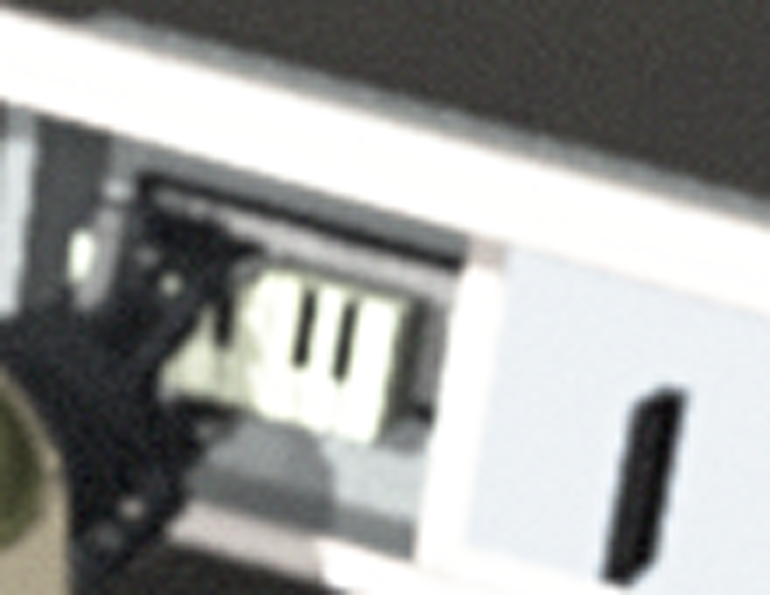

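send_rows --rows "0.4 0.5 -0.1 -0.1 0; 0.4 1 -0.1 -0.1 0; 0.4 1.4 -0.1 -0.1 0; 0.4 1.7 -0.1 -0.1 0; 0.4 1.7 -0.1 -0.1 0; 0.4 1.7 -0.1 -0.1 0"

```text
time_s: 24.8
eef_pos: [585.9, 345.3, 119.2]
ee_rot: [0.852, 0.046, 0.516, -0.076]
force: [0.8, 0.7, -1.7]
grip_width: 0.573
```

```bash
python3 - <<'E'
from tgt import *
rep((5,2,0,-2))
p,R,s=cur()
P=capture("side"); save(P,"s20.png",8,(215,100,290,175))
B=np.column_stack([R[:,2],R[:,1],-R[:,0]]); o=p+R@[-9.7,0,0]
P=capture("top"); a,b,c,d=70,165,180,250;S=7
im=cv2.resize(cv2.cvtColor(np.array(P["pixels"]),cv2.COLOR_RGB2BGR)[b:d,a:c],None,fx=S,fy=S,interpolation=cv2.INTER_CUBIC)
cv2.imwrite("pics/t20.png",im)
E
```

```text
t 24.80 pos [585.9 345.3 119.2] x [ 0.455 -0.082 -0.887] z [ 0.873 -0.157  0.462] F [ 0.8  0.7 -1.7] g 0.573 q [ 0.478  0.561  1.451 -0.412  0.782  0.9  ]
rot err [-0.003  0.001  0.002]
blk in nest [-0.405  0.48   8.989]
[587.9 344.4 115.8] shift cm [ 0.4  -0.05  0.04]
[589.3 344.2 113.2] shift cm [ 0.7  -0.05  0.04]
[590.2 344.  111.4] shift cm [ 0.9  -0.05  0.04]
[591.1 343.8 109.6] shift cm [ 1.1  -0.05  0.04]
```

View pics/s20.png

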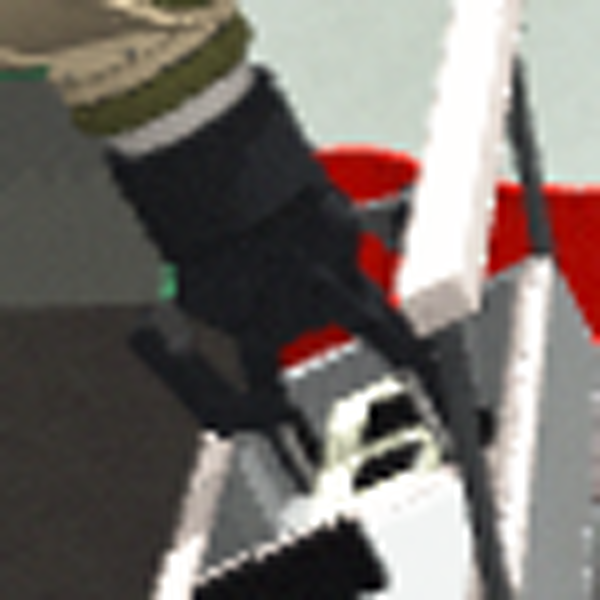

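View pics/t20.png

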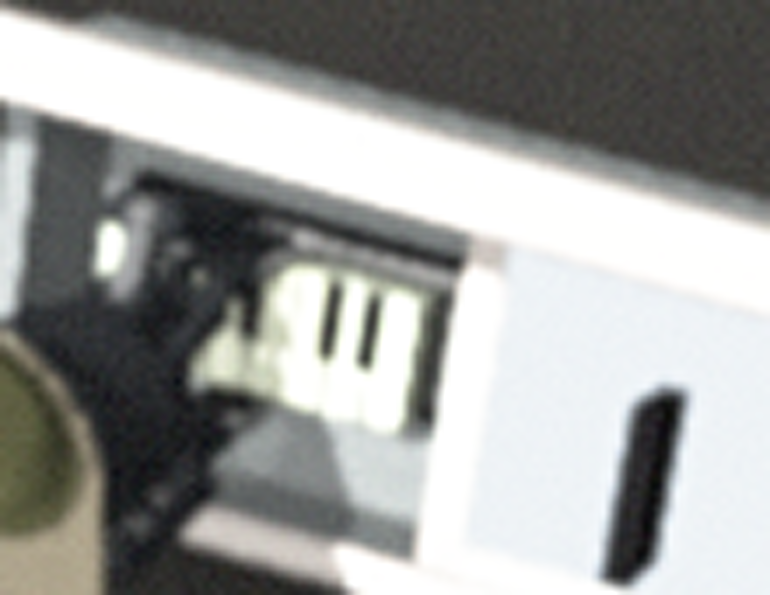

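send_rows --rows "0.4 0.3 0 0 0; 0.4 0.5 0 0 0; 0.4 0.7 0 0 0; 0.4 0.7 0 0 0; 0.4 0.7 0 0 0"

```text
time_s: 25.4
eef_pos: [589.0, 344.6, 112.9]
ee_rot: [0.852, 0.046, 0.517, -0.076]
force: [-0.4, -0.2, -2.2]
grip_width: 0.574
```

```bash
python3 - <<'E'
from tgt import *
rep((0,-2))
E
```

```text
t 25.40 pos [589.  344.6 112.9] x [ 0.455 -0.082 -0.887] z [ 0.873 -0.157  0.462] F [-0.4 -0.2 -2.2] g 0.574 q [ 0.475  0.572  1.45  -0.415  0.771  0.902]
rot err [-0.003  0.     0.002]
blk in nest [-0.473  0.414  1.937]
[590.2 344.  111.4] shift cm [ 0.19 -0.04  0.05]
[591.1 343.8 109.6] shift cm [ 0.39 -0.04  0.05]
```

No contact yet, and the block is inside the lips. I'll continue in 1 mm steps.

send_rows --rows "0.4 0.1 0 0 0; 0.4 0.2 0 0 0; 0.4 0.2 0 0 0"

```text
time_s: 25.7
eef_pos: [589.7, 344.7, 111.8]
ee_rot: [0.852, 0.046, 0.516, -0.076]
force: [-4.5, -1.1, 3.4]
grip_width: 0.571
```

send_rows --rows "0.4 0.1 0 0 0; 0.4 0.1 0 0 0"

```text
time_s: 25.9
eef_pos: [589.8, 344.7, 111.8]
ee_rot: [0.852, 0.046, 0.516, -0.076]
force: [-12.7, -2.0, 10.4]
grip_width: 0.574
```

```bash
python3 - <<'E'
from tgt import *
rep((0,-2))
E
```

```text
t 25.90 pos [589.8 344.7 111.8] x [ 0.455 -0.082 -0.887] z [ 0.873 -0.157  0.463] F [-12.7  -2.   10.4] g 0.574 q [ 0.474  0.575  1.449 -0.416  0.769  0.903]
rot err [-0.003  0.001  0.002]
blk in nest [-0.312  0.597  0.611]
[590.2 344.  111.4] shift cm [ 0.06 -0.06  0.03]
[591.1 343.8 109.6] shift cm [ 0.26 -0.06  0.03]
```

Contact with the floor at z≈0.6 mm, about 16 N normal force. I'll ease off slightly and open gently.

send_rows --rows "0.4 -0.1 0 0 0; 0.55 -0.1 0 0 0; 0.58 -0.1 0 0 0; 0.61 -0.1 0 0 0; 0.64 -0.1 0 0 0; 0.68 -0.1 0 0 0; 0.72 -0.1 0 0 0; 0.76 -0.1 0 0 0; 0.76 -0.1 0 0 0"

```text
time_s: 26.8
eef_pos: [589.9, 344.5, 111.1]
ee_rot: [0.852, 0.046, 0.517, -0.076]
force: [-1.0, -0.4, 0.0]
grip_width: 0.763
```

send_rows --rows "0.76 -1 0 0 0; 0.76 -2.5 0 0 0; 0.76 -4.5 0 0 0; 0.76 -7 0 0 0; 0.76 -10 0 -1 0; 0.76 -13 0 -3 0; 0.76 -15 0 -7 0; 0.76 -16 0 -11 0; 0.76 -16 0 -15 0; 0.76 -16 0 -15 0"

```text
time_s: 27.8
eef_pos: [382.0, 381.6, 183.1]
ee_rot: [0.851, 0.045, 0.517, -0.075]
force: [0.5, 0.3, -0.3]
grip_width: 0.76
```

```bash
python3 - <<'E'
from tgt import *
st()
P=capture("side"); save(P,"s21.png",8,(215,110,290,180))
P=capture("top"); save(P,"t21.png",7,(70,165,180,250))
for r in nets.spot_point(P,"key_block")[:4]: print(np.round(r["location"],1),round(r["confidence"],2))
E
```

```text
t 27.80 pos [382.  381.6 183.1] x [ 0.453 -0.082 -0.888] z [ 0.874 -0.154  0.461] F [ 0.5  0.3 -0.3] g 0.760 q [ 0.763  0.263  1.714 -0.484  0.927  1.185]
[580.5 346.9 119.6] 0.92
```

View pics/s21.png

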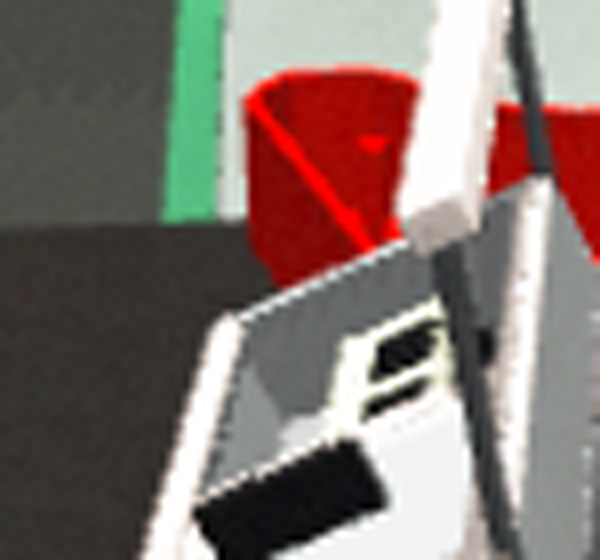

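View pics/t21.png

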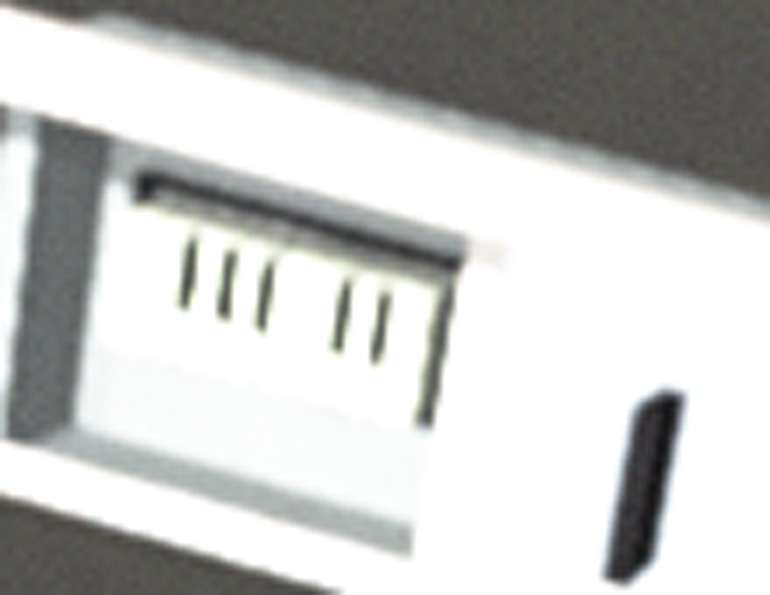

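The block is in the nest with the gripper away from it. I'll overlay a seated block to check that it's flat and fully down.

```bash
python3 - <<'E'
from tgt import *
for n,(a,b,c,d),S in(("top",(75,175,150,245),8),("side",(235,135,285,185),11)):
    P=capture(n)
    im=cv2.resize(cv2.cvtColor(np.array(P["pixels"]),cv2.COLOR_RGB2BGR)[b:d,a:c],None,fx=S,fy=S,interpolation=cv2.INTER_CUBIC)
    im=(255*(im/255.)**3).astype(np.uint8)
    C=[[x-3,y,z] for x in(-25,25) for y in(-60,60) for z in(0,32)]
    for i in range(8):
      for j in range(i):
        if bin(i^j).count('1')==1:
          u=(proj(P,N2W(Q,[C[i],C[j]]))-[a,b]+.5)*S
          cv2.line(im,tuple(map(int,u[0])),tuple(map(int,u[1])),(0,0,255),1)
    cv2.imwrite("pics/%s22.png"%n,im)
E
```

```text
(no output)
```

View pics/top22.png

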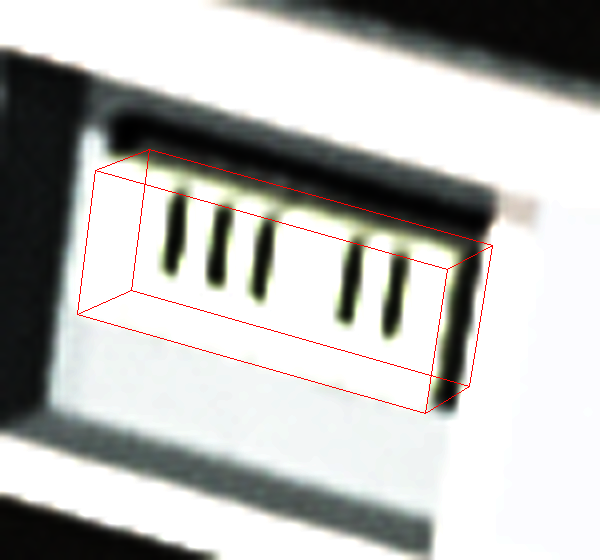

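View pics/side22.png

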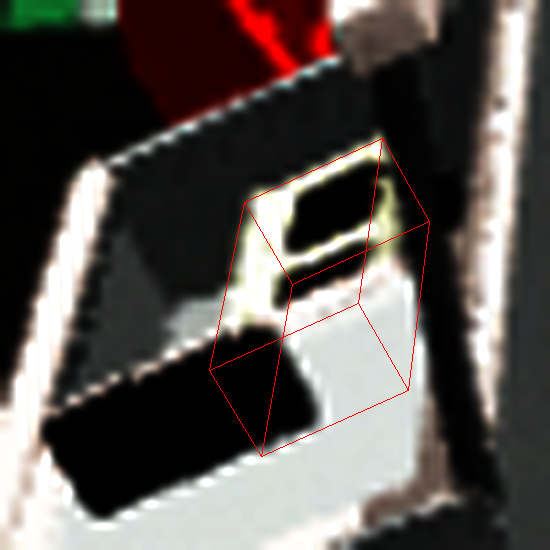

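The block sits as modelled, within about 1 px in both views. Now to close the door. I'll shut the fingers and go to the far (−y) side of the pull.

```bash
python3 - <<'E'
from tgt import *
st(); p,R,s=cur(); print((p-np.array([Q[0],Q[1],120]))@Rn(Q[2]))
for X in((-150,-198,155),(-20,-198,120),(-20,-198,36)): plan(N2W(Q,X)[0])
E
```

```text
t 28.05 pos [387.2 381.3 184.8] x [ 0.456 -0.082 -0.886] z [ 0.872 -0.159  0.463] F [0.5 0.  0.4] g 0.757 q [ 0.756  0.266  1.707 -0.484  0.927  1.183]
[-149.184    1.317  150.703]
[349.8 185.5 188.2] shift cm [ -0.41 -19.93   0.01]
[479.3 162.6 217.2] shift cm [  3.11 -19.87  13.  ]
[517.5 155.8 142.7] shift cm [ 11.51 -19.86  12.99]
```

send_rows --rows "0 -0.4 -4 0 0; 0 -0.4 -8 0 0; 0 -0.4 -12 0 0; 0 -0.4 -16 0 0; 0 -0.4 -19.9 0 0; 0 0.5 -19.9 4 0; 0 1.5 -19.9 8 0; 0 2.5 -19.9 11 0; 0 3 -19.9 13 0; 0 3 -19.9 13 0; 0 3 -19.9 13 0"

```text
time_s: 29.15
eef_pos: [477.9, 162.0, 217.2]
ee_rot: [0.851, 0.046, 0.517, -0.077]
force: [-0.5, -0.6, -0.3]
grip_width: -0.001
```

```bash
python3 - <<'E'
from tgt import *
st(); p,R,s=cur(); print((p-np.array([Q[0],Q[1],120]))@Rn(Q[2]))
plan(N2W(Q,(-20,-196,36))[0])
P=capture("side"); save(P,"s23.png",5,(200,60,320,180))
E
```

```text
t 29.15 pos [477.9 162.  217.2] x [ 0.454 -0.083 -0.887] z [ 0.873 -0.158  0.462] F [-0.5 -0.6 -0.3] g -0.001 q [ 0.189  0.044  1.879 -0.239  0.781  0.501]
[ -21.168 -198.795  120.574]
[517.8 157.8 142.7] shift cm [8.46 0.3  0.11]
```

View pics/s23.png

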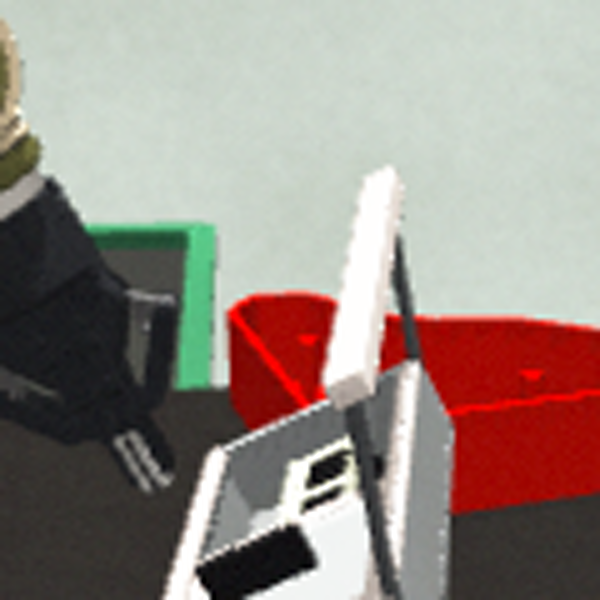

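send_rows --rows "0 3 0.1 0.1 0; 0 5.5 0.2 0.1 0; 0 7.5 0.2 0.1 0; 0 8.3 0.2 0.1 0; 0 8.3 0.2 0.1 0; 0 8.3 0.7 0.1 0; 0 8.3 1.2 0.1 0; 0 8.3 1.7 0.1 0; 0 8.3 2.2 0.1 0; 0 8.3 2.2 0.1 0"

```text
time_s: 30.2
eef_pos: [520.6, 177.9, 144.4]
ee_rot: [0.852, 0.046, 0.516, -0.076]
force: [0.2, -0.1, 0.1]
grip_width: 0.001
```

```bash
python3 - <<'E'
from tgt import *
st(); p,R,s=cur(); print((p-np.array([Q[0],Q[1],120]))@Rn(Q[2]))
P=capture("side"); save(P,"s24.png",8,(215,110,290,185))
E
```

```text
t 30.20 pos [520.6 177.9 144.4] x [ 0.455 -0.082 -0.887] z [ 0.873 -0.157  0.463] F [ 0.2 -0.1  0.1] g 0.001 q [ 0.206  0.236  1.866 -0.306  0.612  0.597]
[ -19.921 -175.727   37.847]
```

View pics/s24.png

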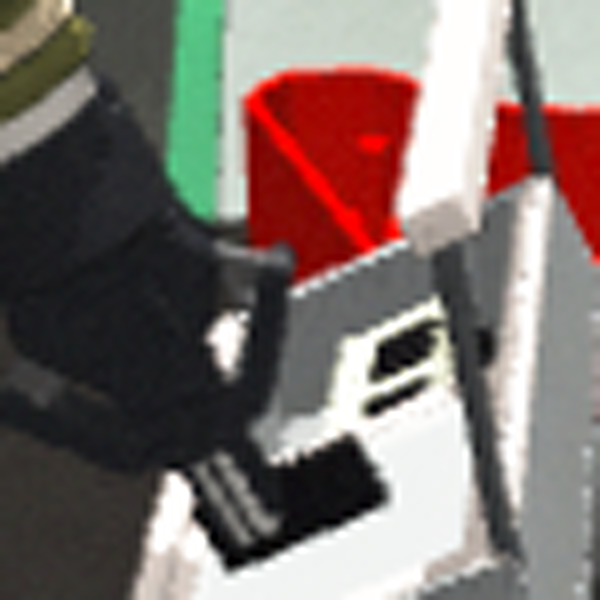

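send_rows --rows "0 0 0.5 0 0; 0 0 1 0 0; 0 0 1.5 0 0; 0 0 2 0 0; 0 0 2.5 0 0"

```text
time_s: 30.75
eef_pos: [525.0, 202.2, 144.1]
ee_rot: [0.852, 0.046, 0.517, -0.076]
force: [-1.8, -2.5, 1.7]
grip_width: -0.002
```

```bash
python3 - <<'E'
from tgt import *
st(); p,R,s=cur(); print((p-np.array([Q[0],Q[1],120]))@Rn(Q[2]))
P=capture("side"); save(P,"s25.png",8,(215,110,290,185))
E
```

```text
t 30.75 pos [525.  202.2 144.1] x [ 0.455 -0.082 -0.887] z [ 0.873 -0.157  0.462] F [-1.8 -2.5  1.7] g -0.002 q [ 0.258  0.268  1.823 -0.335  0.636  0.666]
[ -20.004 -151.036   37.534]
```

View pics/s25.png

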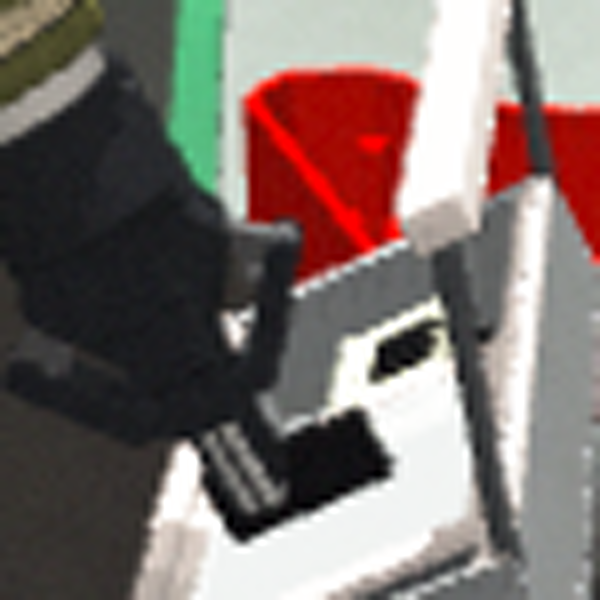

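The door is moving with the tool at about 3 N. Pushing on at about 0.1 m/s.

send_rows --rows "0 0 0.8 0 0; 0 0 1.8 0 0; 0 0 2.8 0 0; 0 0 3.8 0 0; 0 0 4.8 0 0; 0 0 5.8 0 0; 0 0 6.8 0 0; 0 0 7.8 0 0; 0 0 8.8 0 0; 0 0 9.8 0 0; 0 0 10.6 0 0; 0 0 11.1 0 0"

```text
time_s: 32.0
eef_pos: [544.8, 311.8, 144.0]
ee_rot: [0.852, 0.046, 0.516, -0.076]
force: [1.0, -3.1, -0.2]
grip_width: 0.002
```

```bash
python3 - <<'E'
from tgt import *
st(); p,R,s=cur(); print((p-np.array([Q[0],Q[1],120]))@Rn(Q[2]))
P=capture("side"); save(P,"s26.png",6,(205,80,305,180))
P=capture("top"); save(P,"t26.png",4,(30,140,230,280))
E
```

```text
t 32.00 pos [544.8 311.8 144. ] x [ 0.455 -0.082 -0.887] z [ 0.873 -0.157  0.462] F [ 1.  -3.1 -0.2] g 0.002 q [ 0.457  0.425  1.596 -0.407  0.766  0.88 ]
[-19.65  -39.647  37.334]
```

View pics/s26.png

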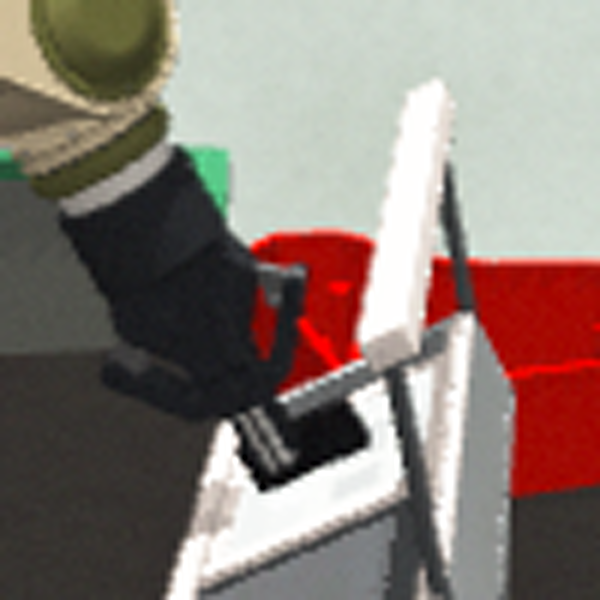

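View pics/t26.png

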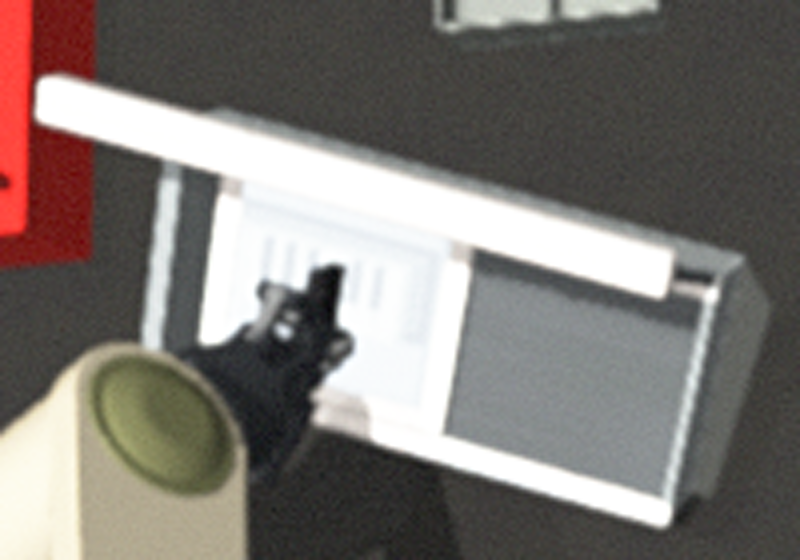

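send_rows --rows "0 0 0.4 0 0; 0 0 0.8 0 0; 0 0 1.2 0 0; 0 0 1.5 0 0; 0 0 1.7 0 0; 0 0 1.8 0 0"

```text
time_s: 32.7
eef_pos: [547.9, 328.9, 144.1]
ee_rot: [0.852, 0.046, 0.516, -0.076]
force: [-2.0, -1.5, 1.3]
grip_width: 0.001
```

send_rows --rows "0 0 0.1 0 0; 0 0 0.2 0 0; 0 0 0.3 0 0"

```text
time_s: 33.0
eef_pos: [548.4, 331.7, 144.1]
ee_rot: [0.852, 0.046, 0.517, -0.076]
force: [-2.4, -2.6, 1.1]
grip_width: 0.001
```

send_rows --rows "0 0 0.1 0 0; 0 0 0.2 0 0; 0 0 0.3 0 0"

```text
time_s: 33.3
eef_pos: [548.9, 334.7, 144.1]
ee_rot: [0.852, 0.046, 0.516, -0.076]
force: [-1.9, -2.8, 1.4]
grip_width: -0.001
```

```bash
python3 - <<'E'
from tgt import *
st(); p,R,s=cur(); print((p-np.array([Q[0],Q[1],120]))@Rn(Q[2]))
P=capture("top"); save(P,"t27.png",6,(55,165,160,260))
E
```

```text
t 33.30 pos [548.9 334.7 144.1] x [ 0.455 -0.082 -0.887] z [ 0.873 -0.157  0.462] F [-1.9 -2.8  1.4] g -0.001 q [ 0.492  0.461  1.54  -0.413  0.797  0.911]
[-19.507 -16.358  37.34 ]
```

View pics/t27.png

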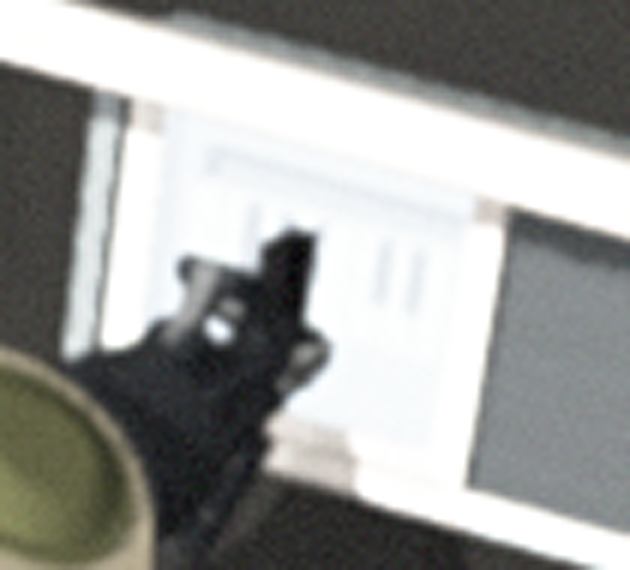

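A thin dark gap remains at the jamb (115,200 in the crop). I'll keep creeping until the force rises.

send_rows --rows "0 0 0.1 0 0; 0 0 0.2 0 0"

```text
time_s: 33.55
eef_pos: [549.2, 336.0, 144.1]
ee_rot: [0.851, 0.046, 0.517, -0.077]
force: [-4.9, -8.7, 3.9]
grip_width: 0.0
```

send_rows --rows "0 0 0.1 0 0; 0 0 0.2 0 0"

```text
time_s: 33.75
eef_pos: [549.1, 336.0, 144.0]
ee_rot: [0.851, 0.044, 0.517, -0.079]
force: [-9.7, -20.1, 9.4]
grip_width: 0.0
```

send_rows --rows "0 0 0.1 0 0; 0 0 0.15 0 0"

```text
time_s: 33.95
eef_pos: [549.1, 336.0, 144.0]
ee_rot: [0.851, 0.044, 0.518, -0.08]
force: [-12.1, -27.8, 13.0]
grip_width: -0.001
```

The force rose to 28 N with no motion, so the door is against the jamb. I'll back off and retreat.

send_rows --rows "0 0 -0.5 0 0; 0 0 -1.2 0 0; 0 -1 -2 0 0; 0 -4 -2.2 0 0; 0 -8 -2.2 0 0; 0 -12 -2.2 -2 0; 0 -14 -2.2 -6 0; 0 -15 -2.2 -10 0; 0 -15 -2.2 -14 0; 0 -15 -2.2 -18 0; 0 -15 -2.2 -18 0"

```text
time_s: 35.05
eef_pos: [316.8, 358.9, 192.4]
ee_rot: [0.851, 0.044, 0.518, -0.075]
force: [-0.1, -0.3, -0.3]
grip_width: 0.002
```

```bash
python3 - <<'E'
from tgt import *
st()
for n,(a,b,c,d),S in(("top",(45,165,165,260),6),("side",(215,110,290,185),8)):
    P=capture(n); save(P,n+"f.png")
    for t in("door_pull","key_block","tape","oil","screwdriver"): 
        for r in nets.spot_point(P,t)[:3]: print(n,t,np.round(r["location"],1),round(r["confidence"],2))
    im=cv2.resize(cv2.cvtColor(np.array(P["pixels"]),cv2.COLOR_RGB2BGR)[b:d,a:c],None,fx=S,fy=S,interpolation=cv2.INTER_CUBIC)
    im=(255*(im/255.)**3).astype(np.uint8); cv2.imwrite("pics/%s28.png"%n,im)
print("pull closed exp",N2W(Q,(-10,0,61)))
E
```

```text
t 35.05 pos [316.8 358.9 192.4] x [ 0.453 -0.082 -0.888] z [ 0.875 -0.153  0.46 ] F [-0.1 -0.3 -0.3] g 0.002 q [ 0.834  0.14   1.841 -0.498  0.955  1.258]
top door_pull [547.5 353.2 167.9] 0.63
top key_block [408.2 -84.1   2. ] 0.72
top key_block [ 428.5 -242.9    2.7] 0.67
top tape [ 767.4 -170.8   -7.3] 0.77
top oil [ 527.7 -487.1    0.6] 0.86
top oil [ 761.5 -173.7   -5.9] 0.43
top screwdriver [731.4  33.6  -1.5] 0.77
side door_pull [550.9 351.9 167.4] 0.62
side key_block [ 428.6 -245.8    3.2] 0.82
side key_block [412.5 -80.3   0.1] 0.75
side key_block [585.7 344.7 118.3] 0.54
side tape [ 763.4 -172.3    1.1] 0.76
side tape [585.  345.8 117.6] 0.26
side screwdriver [739.8  32.3  -4.5] 0.81
pull closed exp [[549.327 351.249 169.489]]
```

View pics/top28.png

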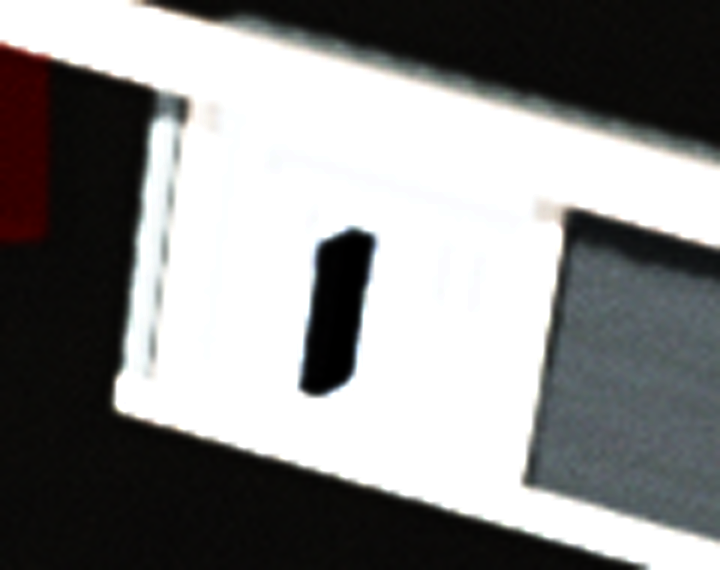

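View pics/side28.png

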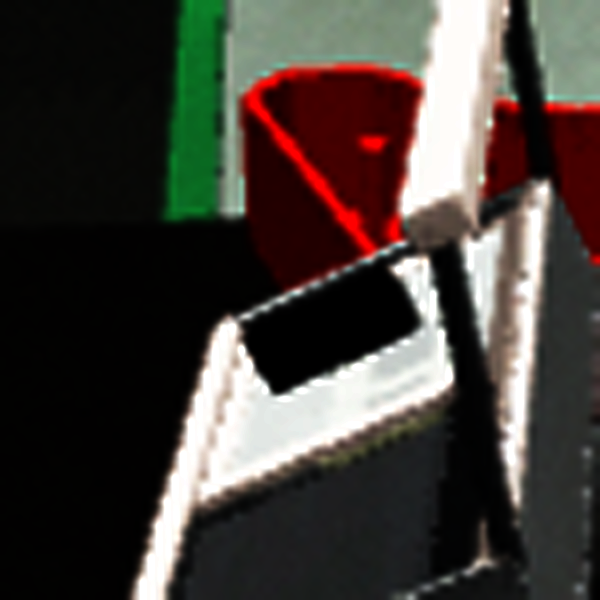

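View pics/sidef.png

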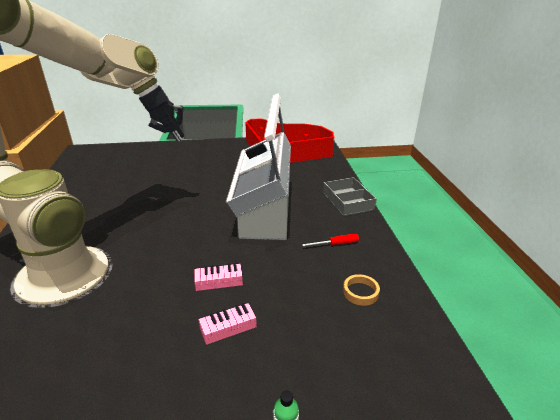

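```bash
python3 - <<'E'
from tgt import *
P=capture("top"); u=np.array([338,312])/6+[45,165]-.42
for d in(0,2,4,165): print(d,proj(P,N2W(Q,(-10,-d,61)))[0],u)
P2=capture("side"); v=np.array([(240+422)/2,(268+396)/2])/8+[215,110]-.44
for d in(0,2,4): print(d,proj(P2,N2W(Q,(-10,-d,61)))[0],v)
draw(P,Q,0,"t29.png",(45,165,165,260),6)
E
```

```text
0 [100.816 216.524] [100.913 216.58 ]
2 [101.563 216.736] [100.913 216.58 ]
4 [102.311 216.948] [100.913 216.58 ]
165 [162.984 234.167] [100.913 216.58 ]
0 [255.741 151.   ] [255.935 151.06 ]
2 [255.688 151.246] [255.935 151.06 ]
4 [255.635 151.492] [255.935 151.06 ]
```

View pics/t29.png

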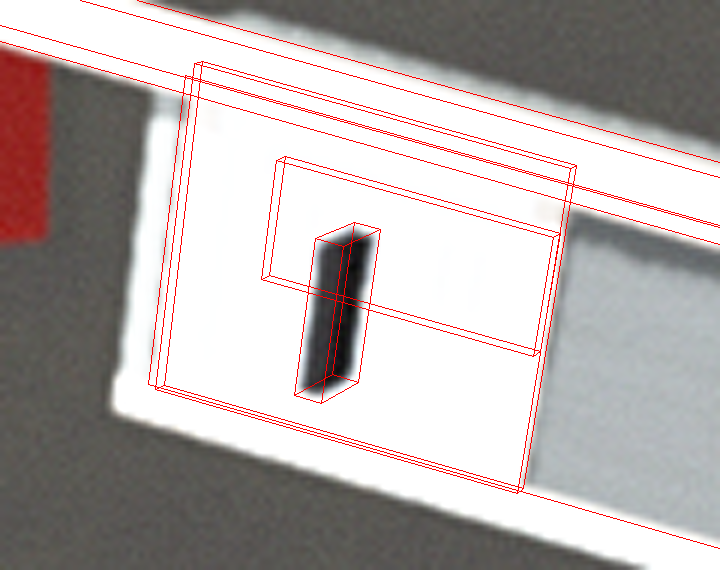

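The measured travel is 0 to within 0.5 mm: the pull is at (100.9,216.6), predicted (100.8,216.5). The bystanders and pink blocks haven't moved, so I'm handing in.

```bash
python3 - <<'E'
from rig import workorder, ctrl
print(workorder.finish_job(), ctrl.sense()["time_s"])
E
```

```text
the job is handed in; nothing more can be done
the job is handed in; nothing more can be done
```

The key block is in the nest, keys up, with the door closed over it. I handed the job in at about 35 s of the 72 s; no verdict came back.

**How it went**
- **Door opened:** the first push missed. The fingertips are about 20 mm shorter than the reported tool point, so they passed just over the pull without moving the door. Going lower worked, and the door opened to about 161 mm.
- **Block picked up:** I gripped the white block and left the two pink look-alikes alone.
- **Tilt:** the move rows can't tilt the tool. I pushed against the arm's reach limit in short steps until the tool was square to the slope, about 0.001 rad off.
- **Block placed:** I lowered it until the floor pushed back with about 16 N (at about 0.6 mm in the fitted nest frame), eased off and opened slowly.
- **Door closed:** I pushed it at about 0.1 m/s, then crept the last few millimetres until it stopped against the jamb. The force rose to about 30 N at the stop. Then I backed the arm away.

**Last checks**
- **Door:** the pull is within 0.2 px of where full closure puts it in both cameras, under 1 mm of travel.
- **Block:** before the door closed, it matched a fully seated block to about 1 px in both views. Through the pane, the side camera then put it at (585.7, 344.7, 118.3), against (585.8, 344.8, 120) for the nest; the top camera did not report it.
- **Other objects:** the screwdriver, tape, oil bottle and pink blocks were found where they started, within the networks' error.

**Possible issue:** while tilting at the reach limit, joint 3 read 0.187 to 0.190 against its listed lower limit of 0.19. I can't tell whether that is rounding or counts as passing the range.

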